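Close the slide warmer and set its selector by clicks

ROBOT

A 6-joint arm with a two-finger parallel gripper is mounted at the origin on a cart in front of the work surface, level with it; the furniture and walls round the work are solid. World frame = base frame: x ahead of the robot, y to its left, z up, the work surface at z = 0. Lengths are in mm, angles in degrees, forces in N, time in s.
With the tool pointing down it reaches from about 350 to 850 mm from the base axis. Payload 8.1 kg.
Tool frame: the origin (TCP) lies midway between the tips of the shut fingers; the grasp point (between the pads) lies 19 mm behind it (grip_point_offset is the distance from the TCP to the grasp point, in mm); x points along the fingers, z is the direction in which the jaws open and shut, and the axes are right-handed (so a half turn about x gives the same grasp; the last joint's range is limited). The gripper opens to 85 mm and grips with 20 to 120 N. Pads are 22 mm wide; open, the fingers measure 114 mm over their backs; the gripper's body (76 mm by 85 mm) begins 54 mm behind the grasp point. The pads swing forward as they close: fully open they stand 13 mm farther back than shut.
Start: joints at [-74.336, 7.471, 85.268, -0, 87.261, -4.893], TCP at [210.711, -561.789, 231.292] pointing down, gripper open.
Joint ranges: [-169.43, 169.43], [-51.17, 129.36], [1.28, 143.12], [-76.62, 256.62], [0, 156.53], [-152.29, 152.29]. Speed limits (degrees/s): [136.94, 136.94, 159.86, 180, 180, 180].

INTERFACE

Orientations are given as [roll, pitch, yaw] about the fixed x, y, z axes, in that order (R = Rz(yaw) Ry(pitch) Rx(roll)).
In Python, from bench import sense, snapshot, hand_in, grip_point_offset gives the robot as it stands.
- The arm moves only by the tool carry_out, never from a script. Its argument "rows" is one flat list of numbers, 7 for each row, row after row: the turn, a rotation vector about the tool's x, y, z in units of 8 degrees (1.0 is 8 degrees), then the shift along the tool's x, y, z in units of 25 mm (1.0 is 25 mm), then the gripper command: -1 is fully open, 1 is shut, values between are in proportion. A call has 1 to 5 rows; each row is the pose to reach, as a shift and turn from the pose commanded when the call began, along the tool's axes at that moment; what a row does not reach only later rows make up. A row lasts 1/10 s, in which the tool goes at most 50 mm and 8.59 degrees, less where a joint would pass 70% of its speed; a pose out of reach is approached as far as the arm can. A call with a gripper value outside its range is refused whole. The fingers move at their own pace and stop on an object; "force" is the grip in N (left out, the last holds). Time passes only in rows, so rows that repeat a pose let the fingers close. It gives the time, the measured TCP pose, the force and the opening at its end, in the units of the state.
- sense(): the state, without advancing time (a new reading comes with each control period).
- snapshot(name): name is "scene" or "side" or "wrist"; returns a dict with "color" (480x640x3 uint8, red, green, blue), "fx", "fy", "cx", "cy" (pixels), "k1" (the pictures are not rectified: a ray, as slopes to the right and down, at radius r is drawn at 1 + k1 r^2 times it, then the intrinsics apply), "rvec" (rotation vector, rad) and "tvec" (3), from world to camera coordinates, as OpenCV has them; the wrist camera has in their place "T_tool_cam" (4x4, takes a point from camera to tool coordinates, whose origin is the TCP and whose axes are the tool frame's). Camera axes: x right, y down, z forward; pixel columns grow to the right and rows downward; lengths in mm; the calibration is good to about 2 mm. A picture is of the moment at which its call begins: read the wrist's pose just before it. There is no depth.
- hand_in(): hands the job in, once; it reports no verdict.
The state is a dict: "time": time; "joint_pos": joint angles; "qd": joint speeds; "joint_efforts": joint torques, N m; "tool_pos": TCP position; "tcp_rot": TCP orientation; "ft_force": force on the tool from outside, world axes, zero at the start; "wrist_torque": the same for the moment, N m; "finger_gap": finger opening in mm.
Only numpy, scipy, OpenCV 4.12 (cv2) and the standard library are available. Lean on these libraries where they do the work, as an engineer would, in place of code of your own. Each camera call takes 0.05 s, during which the arm holds its last target.

TASK

The slides on the slide warmer are ready to dry: break the locked folding stay by pressing its red thumb tab down, then take the glazed hood by its bar and lower it gently until it is fully shut, without letting it drop. Then wind the round black selector knob back anticlockwise to its off stop and, counting by feel because the knob has no scale and its steps are uneven, turn it clockwise exactly four clicks and let go with the knob resting in the fourth click. Leave the things lying around the warmer where they are.

Things in the scene. Friction and masses are not known exactly. Their poses are not given: they have to be found in the camera images.
- slide_warmer: the slide warmer, fixed to the table: white case 190 mm (x) by 350 mm (y), 90 mm high, front facing -x of its frame. Origin under it at table level; the case spans x -80..+110, y -180..+170 mm. Its right third (y -180..-60) is a flat deck 92 mm high with the selector; left of that a shallow well with drying slides, covered by the hood. Its place and yaw vary
- hood_hinge (a point): middle of the hood's hinge line, which runs along the warmer's y axis at the rear edge, 96 mm above the table; it does not move with the hood
- hood (a joint): hood angle, rad: 0 standing open (78 degrees up from shut), grows as it closes, 1.36 fully shut. A grey frame 183 x 219 x 12 mm with clear pane, about 0.36 kg (varies). Cannot be lowered while the stay is locked. Once the stay is broken the stiff hinge (0.2 N m) still holds it near open, but past about 0.6 rad it falls by itself if not held
- hood_handle (a point): middle of the hood's handle, a round steel bar 10 mm thick, 92 mm long, parallel to the warmer's y, 216 mm from the hinge line in the hood's plane, 36 mm clear of the hood's edge. Hood open: topmost part, 307 mm above the table; shut: 36 mm ahead of the case at height 96 mm. Grip it across from above; it turns between the fingers as the hood goes round
- stay_tab (a point): middle of the top face of the red ribbed thumb tab (26 x 34 x 7 mm) at the knuckle of the folding stay (two flat steel links) on the warmer's left side, y +186..+220 mm in its frame, about 131 mm above the table while locked. About 4 to 9 N straight down break the knuckle; 15 to 20 mm of travel leave it folded, and it folds on down beside the case as the hood closes
- stay_knuckle (a joint): fold of the stay at its knuckle, rad: 0 locked (just past dead centre, against its stop), 0.11 at dead centre, 0.4 or more when well broken, about 2.06 with the hood shut; it stays as it is left
- selector (a joint): turn of the knob, rad, clockwise from above positive: 0 in the off notch; hard stop at -0.09, from where it springs back to off. Starts in some click. Seven notches follow off, unevenly spaced (0.3 to 0.45 rad). After each notch 0.15 to 0.4 N m resist the turn, fall to zero at the top, then pull on into the next; let go between two, it snaps into one
- selector_grip (a point): on the knob's vertical axis, 116 mm above the table, 24 mm above the deck: the height to grip. The knob is round, black, fluted, 46 mm across, its top 130 mm above the table, on a flat steel bezel 68 mm across that ends 96 mm above the table; the axis is 58 mm from the shut hood's side. Turn it with a firm grip (20 N or more)
- slide_box: blue plastic slide box 103 x 200 x 36 mm, loose bystander to the right of the warmer; origin under its centre
- tape_1: roll of tan tape 96 mm across, 25 mm high, loose bystander to the left of the warmer; origin under its centre
- cover_glass_1: small green and white plastic box of cover glasses 36 x 36 x 13 mm, loose bystander to the front right; origin under its centre
- forceps: steel forceps 12 x 134 x 9 mm, loose bystander to the front left of the warmer; origin under its centre

How it is judged:
By the outcome, as a careful person would: the job done as asked, in the order asked, and still so for the second after the job is handed in, with the robot touching nothing.
It also fails if it takes over 70 s, if anything falls off the work surface, if the arm or the gripper's body presses on something with over 40 N, if the wrist force passes 120 N, or if a joint passes its speed limit or range.

## Working session

There is one attempt and no reset: what is moved stays moved. The work goes in short steps, Python scripts to look and compute and a tool call to move; the robot and the scene stay as the last step left them, time stands still between calls to the robot, and variables do not carry over. Pictures are saved under pics/ and viewed, and the job is handed in when it is done.

Besides the shell and the picture viewer there is one more tool, called after "Request:" as name(argument=value, ...) on one line, values as JSON. carry_out: Moves the arm, as the interface text tells. Its arguments: {"type":"object","properties":{"rows":{"type":"array","items":{"type":"number"}},"force":{"type":"number"}},"required":["rows"]}

```bash
mkdir -p pics; ls; python3 - <<'E'
from bench import sense, snapshot, grip_point_offset
import cv2,numpy as np
print(sense(),grip_point_offset)
for n in ["scene","side"]:
    s=snapshot(n); cv2.imwrite(f"pics/{n}0.png",s["color"][:,:,::-1])
    print(n,{k:v for k,v in s.items() if k!="color"})
s=snapshot("wrist");print(s["T_tool_cam"],s["fx"],s["k1"])
E
```

```text
pics
{'time': 0.0, 'joint_pos': array([-7.43362517e+01,  7.51577690e+00,  8.53295138e+01, -1.31901020e-03,
        8.72618524e+01, -4.89183910e+00]), 'qd': array([-0.02041083,  0.00457699,  0.04608085, -0.06057508,  0.03770704,
        0.02108671]), 'joint_efforts': array([ 4.37448443e-04, -5.69396496e+01, -5.00555241e+01, -4.04028742e-04,
        1.45590454e-02, -6.20222158e-05]), 'tool_pos': array([ 210.54435793, -561.25408301,  230.23521744]), 'tcp_rot': array([175.8126095 ,  89.89284882, 106.36826113]), 'ft_force': array([-1.28836643,  0.24469831, -0.22627132]), 'wrist_torque': array([0.0151726 , 0.04055992, 0.01971583]), 'finger_gap': 85.58067410938445} 18.700000000000003
scene {'fx': 453.21052929784565, 'fy': 453.21052929784565, 'cx': 307.4997158000567, 'cy': 245.764580984306, 'k1': -0.10489421200382587, 'rvec': array([ 0.60025477, -2.58768203,  1.22756056]), 'tvec': array([ 451.7450945 ,  311.62941919, 1214.05920177])}
side {'fx': 462.5188934399254, 'fy': 462.5188934399254, 'cx': 315.2284605846943, 'cy': 237.78872119383155, 'k1': -0.11301186014731864, 'rvec': array([ 2.12312527, -0.0149755 , -0.00236423]), 'tvec': array([-498.48223115,  166.75060519, 1195.74281397])}
[[-1.20098921e-03 -2.74517007e-01  9.61581494e-01 -1.42296540e+02]
 [-3.83484649e-05 -9.61582175e-01 -2.74517249e-01  6.91002643e+01]
 [ 9.99999278e-01 -3.66567427e-04  1.14432251e-03  8.45861366e-01]
 [ 0.00000000e+00  0.00000000e+00  0.00000000e+00  1.00000000e+00]] 403.87288283425744 0.019545370640059893
```

View pics/scene0.png

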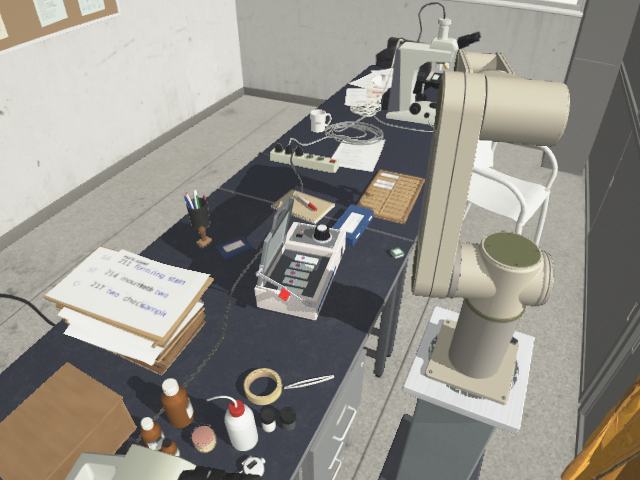

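View pics/side0.png

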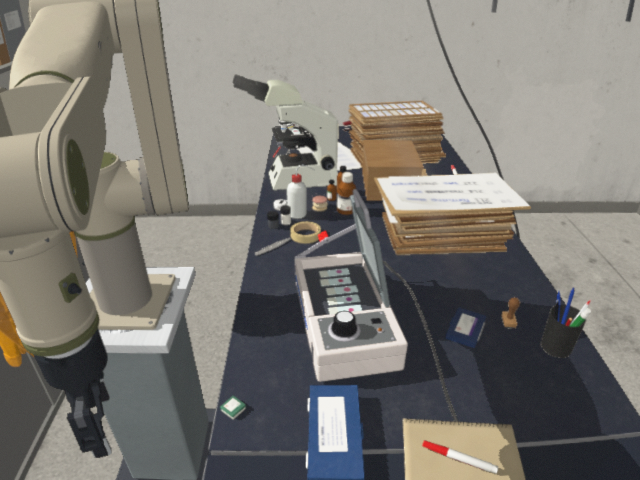

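```bash
cat > h.py <<'E'
import numpy as np,cv2
from bench import sense,snapshot
from scipy.spatial.transform import Rotation as Ro
def cam(n):
    s=snapshot(n)
    if n=="wrist":
        st=sense(); T=np.eye(4);T[:3,:3]=Ro.from_euler('xyz',st['tcp_rot'],degrees=True).as_matrix();T[:3,3]=st['tool_pos']
        W=np.linalg.inv(T@s["T_tool_cam"]); s["rvec"]=cv2.Rodrigues(W[:3,:3])[0];s["tvec"]=W[:3,3]
    return s
def KD(s): return np.array([[s["fx"],0,s["cx"]],[0,s["fy"],s["cy"]],[0,0,1]]),np.array([s["k1"],0,0,0,0])
def proj(s,P):
    K,D=KD(s); return cv2.projectPoints(np.asarray(P,float).reshape(-1,3),np.asarray(s["rvec"],float),np.asarray(s["tvec"],float),K,D)[0].reshape(-1,2)
def ray(s,uv):
    K,D=KD(s); R=cv2.Rodrigues(np.asarray(s["rvec"],float))[0]
    u=cv2.undistortPoints(np.array([[uv]],float),K,D).reshape(2)
    d=R.T@np.array([u[0],u[1],1]); return -R.T@np.asarray(s["tvec"],float).ravel(),d/np.linalg.norm(d)
def atz(s,uv,z):
    o,d=ray(s,uv); return o+d*(z-o[2])/d[2]
def tri(a,b):
    A=np.zeros((3,3));B=np.zeros(3)
    for o,d in (a,b):
        M=np.eye(3)-np.outer(d,d);A+=M;B+=M@o
    return np.linalg.solve(A,B)
def crop(s,x0,y0,x1,y1,k,fn): cv2.imwrite(fn,cv2.resize(s["color"][y0:y1,x0:x1,::-1],None,fx=k,fy=k,interpolation=cv2.INTER_CUBIC))
E
python3 - <<'E'
from h import *
crop(cam("scene"),230,180,390,330,5,"pics/sc1.png")
crop(cam("side"),270,180,430,390,2.8,"pics/si1.png")
crop(cam("side"),280,220,430,390,3.5,"pics/si2.png")
E
```

```text
(no output)
```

View pics/sc1.png

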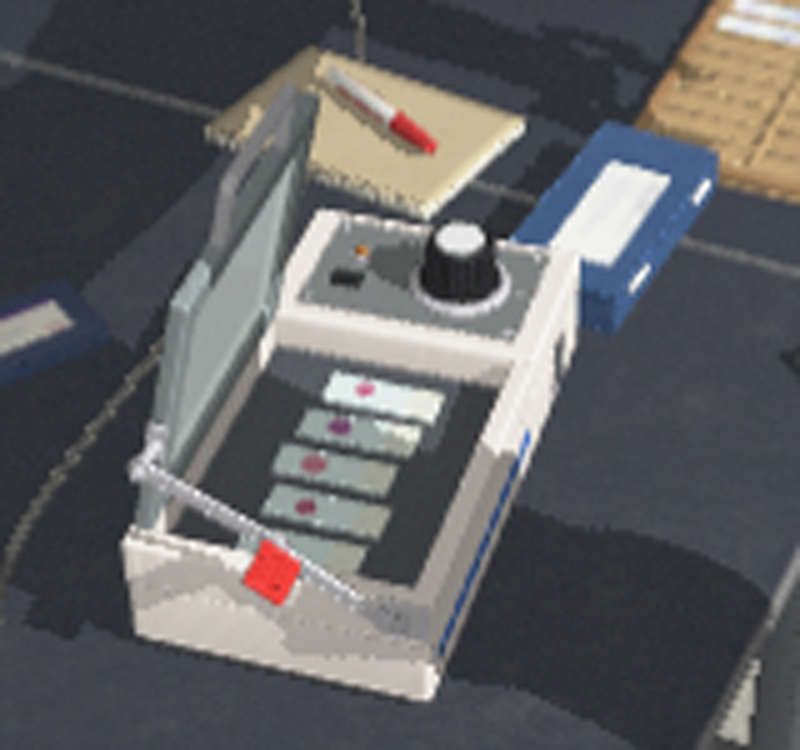

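View pics/si1.png

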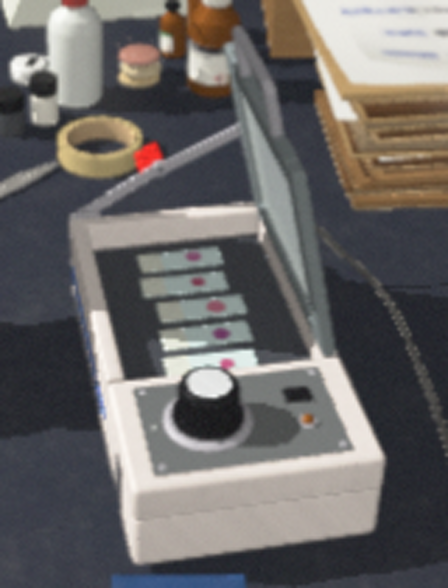

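```bash
cat > fit.py <<'E'
from h import *
from scipy.optimize import least_squares
sc=cam("scene");si=cam("side")
def S(p): return np.array(p)/5+[230,180]
def I(p): return np.array(p)/2.8+[270,180]
obs=[(sc,S((430,697)),(-80,170,0)),(sc,S((123,540)),(110,170,90)),(sc,S((138,638)),(110,170,0)),(sc,S((580,250)),(-80,-180,92)),(sc,S((320,210)),(110,-180,92)),
(si,I((135,563)),(-80,-180,0)),(si,I((378,527)),(110,-180,0)),(si,I((382,458)),(110,-180,92)),(si,I((75,215)),(-80,170,90)),
(sc,S((462,237)),'k'),(si,I((210,382)),'k'),(sc,S((272,572)),'t'),(si,I((150,157)),'t')]
def W(p,l):
    c,s=np.cos(p[2]),np.sin(p[2]);l=np.array(l,float);return np.array([p[0]+c*l[0]-s*l[1],p[1]+s*l[0]+c*l[1],l[2]])
def res(p):
    r=[]
    for s,uv,l in obs:
        if l=='k': l=(p[3],p[4],130)
        if l=='t': l=(p[5],203,131)
        r.append(proj(s,W(p,l))[0]-uv)
    return np.concatenate(r)
a=tri(ray(sc,S((462,237))),ray(si,I((210,382))));print("knob tri",a)
print("tab tri",tri(ray(sc,S((272,572))),ray(si,I((150,157)))))
f=least_squares(res,[a[0],a[1]+120,0,0,-120,0],loss='soft_l1',x_scale=[10,10,.1,10,10,10])
p=f.x;print(p,np.degrees(p[2]));print(res(p).reshape(-1,2).round(1))
for n,l in dict(knob=(p[3],p[4],116),tab=(p[5],203,131),hinge=(110,0,96)).items(): print(n,W(p,l))
np.save("p.npy",p)
E
python3 fit.py
```

```text
knob tri [ 557.22439104 -214.04840976  129.40435468]
tab tri [521.45184973 107.36901988 127.30393302]
[ 5.51469533e+02 -9.28452863e+01  1.51082548e-01 -1.19134138e+01
 -1.20807424e+02 -1.33801969e-02] 8.656392384006848
[[-0.3  3.6]
 [-1.2 -0.1]
 [-1.4  1.4]
 [ 0.1 -0.5]
 [-0.9 -1.9]
 [-1.2  4.4]
 [-1.   5.1]
 [ 2.2 -1. ]
 [-1.9  0.9]
 [-0.6 -0.4]
 [-0.4  0.1]
 [-0.4 -1. ]
 [-0.6 -1.1]]
knob [ 557.8743647  -214.06962937  116.        ]
tab [520.90309236 107.84027094 131.        ]
hinge [660.21649261 -76.28935821  96.        ]
```

```bash
python3 - <<'E'
from h import *
crop(cam("scene"),255,185,315,245,10,"pics/sc2.png")
crop(cam("side"),335,180,395,240,10,"pics/si3.png")
E
sed -i 's/^obs=\[(sc,S((430,697)),(-80,170,0)),/obs=[/; s/(sc,S((138,638)),(110,170,0)),//; s/^(si,I((135,563)),(-80,-180,0)),(si,I((378,527)),(110,-180,0)),/(si,I((130,487)),(-80,-180,92)),/' fit.py; python3 fit.py
```

```text
knob tri [ 557.22439104 -214.04840976  129.40435468]
tab tri [521.45184973 107.36901988 127.30393302]
[ 5.51419560e+02 -9.21309898e+01  1.37602629e-01 -1.03323844e+01
 -1.21671435e+02 -2.85826081e+00] 7.884049871039766
[[-1.9 -0.4]
 [ 0.6 -0.1]
 [-0.2 -1.9]
 [-1.   0. ]
 [ 1.2 -0.6]
 [-1.1  0.4]
 [-0.6 -0.4]
 [-0.4  0.1]
 [-0.5 -0.8]
 [-0.7 -1.2]]
knob [ 557.8743657  -214.06962905  116.        ]
tab [520.74305024 108.55812646 131.        ]
hinge [660.37980593 -77.04242175  96.        ]
```

View pics/sc2.png

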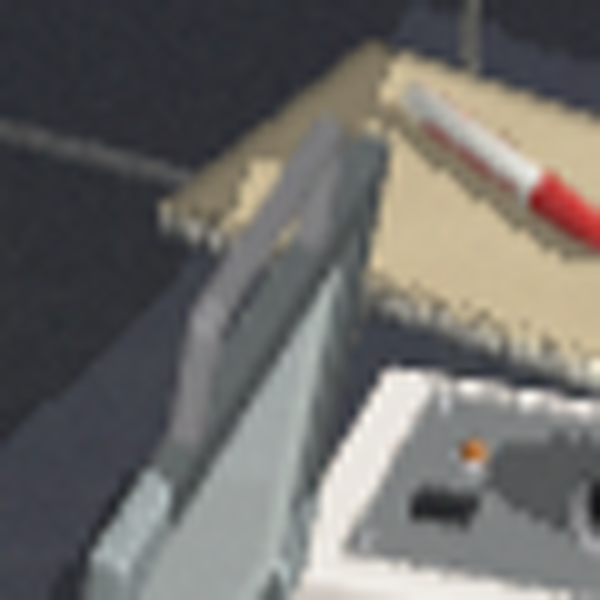

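View pics/si3.png

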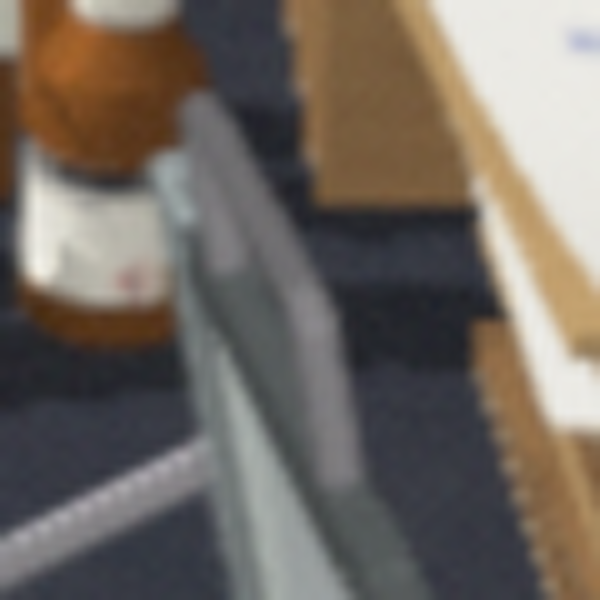

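```bash
python3 - <<'E'
from h import *
sc=cam("scene");si=cam("side");p=np.load("p.npy")
A=tri(ray(sc,(275.7,216.5)),ray(si,(355,190.5)));B=tri(ray(sc,(288,198)),ray(si,(366.2,210.2)))
print(A,B,(A+B)/2,np.linalg.norm(A-B),np.degrees(np.arctan2(*(A-B)[:2]))*-1)
c,s=np.cos(p[2]),np.sin(p[2])
print(np.array([[c,s],[-s,c]])@((A+B)/2-[p[0],p[1],0])[:2])
T=snapshot("wrist")["T_tool_cam"]
st=sense(); R=Ro.from_euler('xyz',st['tcp_rot'],degrees=True).as_matrix();print(R.round(3))
crop(cam("wrist"),0,0,640,480,1,"pics/w0.png")
E
```

```text
[590.60032113  10.6521011  306.76008078] [605.36321953 -84.62900882 306.6322326 ] [597.98177033 -36.98845386 306.69615669] 96.41809695925595 8.807401248117548
[53.68592489 48.23442894]
[[ 0.     0.936  0.351]
 [-0.     0.351 -0.936]
 [-1.    -0.     0.   ]]
```

```bash
cat > go.py <<'E'
import sys
from h import *
def go(x,y,z,jaw):
    st=sense();R=Ro.from_euler('xyz',st['tcp_rot'],degrees=True).as_matrix()
    d=R.T@(np.array([x,y,z])-st['tool_pos'])
    c,s=np.cos(np.radians(jaw)),np.sin(np.radians(jaw))
    G=np.array([[0,-s,c],[0,c,s],[-1,0,0]])
    rv=Ro.from_matrix(R.T@G).as_rotvec(degrees=True)
    print("t",st['time'],"pos",st['tool_pos'].round(1),"rot",st['tcp_rot'].round(1),"j",st['joint_pos'].round(0),"F",st['ft_force'].round(1),"tau",st['wrist_torque'].round(2),"gap",round(st['finger_gap'],1))
    print("turn units",(rv/8).round(3),"shift units",(d/25).round(3),"mm",d.round(1))
go(*map(float,sys.argv[1:5]))
E
python3 go.py 521 108 200 8.4
```

```text
t 0.8 pos [ 210.7 -561.8  231.3] rot [ -6.6  90.  -76. ] j [-74.   7.  85.  -0.  87.  -5.] F [ 0.7 -0.2 -0.3] tau [-0.01 -0.01  0.06] gap 85.5
turn units [-9.73  0.    0.  ] shift units [  1.252  21.03  -20.726] mm [  31.3  525.7 -518.2]
```

Request:
carry_out(rows=[-1,0,0,0,1.4,-1.4,1,-2,0,0,0,2.8,-2.8,1,-3,0,0,0,4.2,-4.2,1,-4,0,0,0,5.6,-5.6,1,-5,0,0,0,7,-7,1], force=30)

```text
time: 1.3
tool_pos: [313.5, -334.8, 231.4]
tcp_rot: [-9.4, 90.0, -38.5]
ft_force: [0.8, 0.4, -0.7]
finger_gap: 12.1
```

```bash
python3 go.py 521 108 200 8.4
```

```text
t 1.3 pos [ 313.5 -334.8  231.4] rot [ -9.4  90.  -38.5] j [-53. -15. 107.   0.  88. -24.] F [ 0.8  0.4 -0.7] tau [ 0.03 -0.04 -0.01] gap 12.1
turn units [-4.693e+00  4.000e-03  2.000e-03] shift units [ 1.252 19.511 -1.378] mm [ 31.3 487.8 -34.4]
```

Request:
carry_out(rows=[-1,0,0,0,1.9,-0.1,1,-2,0,0,0,3.8,-0.2,1,-3,0,0,0,5.7,-0.4,1,-4,0,0,0,7.6,-0.5,1,-4.7,0,0,0,9.5,-0.7,1])

```text
time: 1.8
tool_pos: [415.2, -119.3, 231.7]
tcp_rot: [-32.1, 89.9, -23.6]
ft_force: [1.0, -0.7, 0.7]
finger_gap: 0.0
```

```bash
python3 go.py 521 108 200 8.4
```

```text
t 1.8 pos [ 415.2 -119.3  231.7] rot [-32.1  89.9 -23.6] j [-23. -20. 110.  -0.  89. -31.] F [ 1.  -0.7  0.7] tau [-0.03 -0.07 -0.01] gap 0.0
turn units [0.007 0.008 0.005] shift units [1.269 8.372 5.521] mm [ 31.7 209.3 138. ]
```

Request:
carry_out(rows=[0,0,0,0,1.6,1,1,0,0,0,0,3.2,2.1,1,0,0,0,0,4.9,3.2,1,0,0,0,0.6,6.6,4.4,1,0,0,0,1.2,8.35,5.5,1])

```text
time: 2.3
tool_pos: [519.0, 99.8, 204.2]
tcp_rot: [-6.6, 89.9, 1.5]
ft_force: [0.5, -0.7, 0.5]
finger_gap: 0.1
```

```bash
python3 go.py 521 108 200 8.4; python3 - <<'E'
from h import *
crop(cam("wrist"),0,0,640,480,1,"pics/w1.png")
crop(cam("scene"),230,180,390,330,5,"pics/sc4.png")
E
```

```text
t 2.3 pos [519.   99.8 204.2] rot [-6.6 89.9  1.5] j [ 5. -3. 99. -0. 84. -3.] F [ 0.5 -0.7  0.5] tau [-0.01 -0.03 -0.02] gap 0.1
turn units [-0.028  0.017  0.002] shift units [0.168 0.315 0.127] mm [4.2 7.9 3.2]
```

View pics/w1.png

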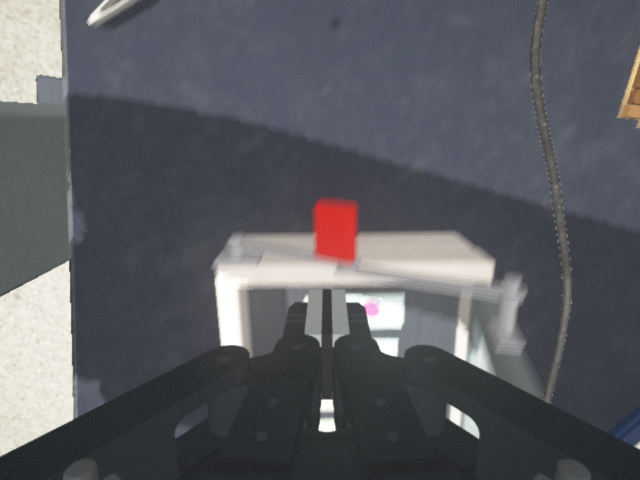

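View pics/sc4.png

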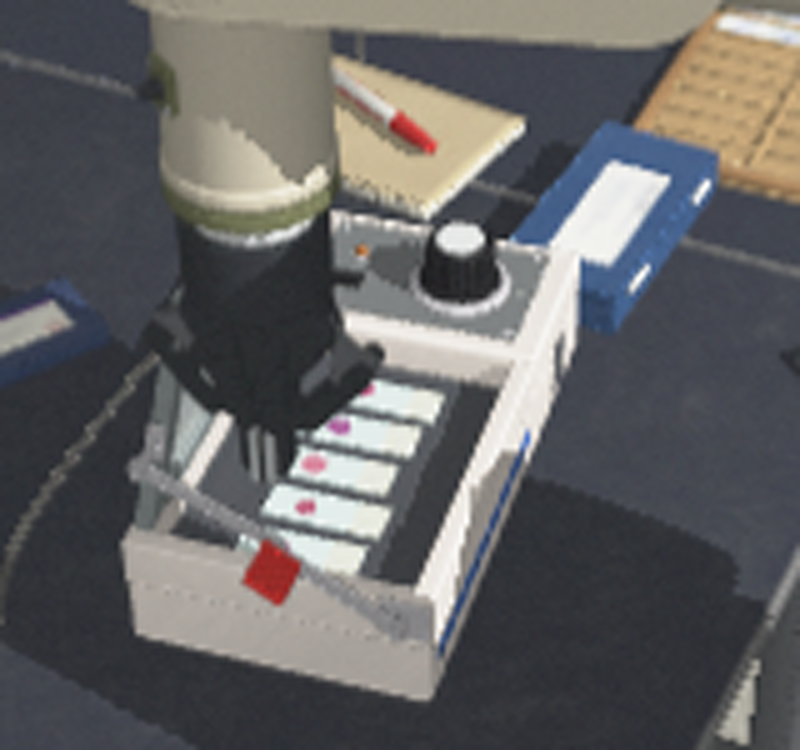

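```bash
python3 - <<'E'
from h import *
w=cam("wrist"); print(w["cx"],w["cy"],sense()['tool_pos'])
print(atz(w,(336,230),131))
for uv in [(232,235),(460,232),(237,263)]: print(atz(w,uv,90))
E
python3 go.py 521.5 109 155 8.4
```

```text
326.53195059525075 238.99924059035033 [517.12939409 100.10922616 201.78918532]
[519.83364333 113.38936012 131.        ]
[455.68095073  89.56303391  90.        ]
[602.11834749 113.34623693  90.        ]
[460.5649668   70.74385185  90.        ]
t 2.45 pos [517.1 100.1 201.8] rot [ 172.    89.8 -179.6] j [ 5. -3. 99.  0. 84. -3.] F [-0.7 -1.   0.6] tau [-0.03  0.01  0.03] gap 0.0
turn units [ 0.001 -0.024 -0.003] shift units [1.871 0.325 0.231] mm [46.8  8.1  5.8]
```

Request:
carry_out(rows=[0,0,0,0.9,0.2,0.1,1,0,0,0,1.6,0.4,0.2,1,0,0,0,2.2,0.4,0.2,1,0,0,0,2.4,0.4,0.2,1,0,0,0,2.6,0.4,0.2,1])

```text
time: 2.95
tool_pos: [521.3, 107.4, 138.8]
tcp_rot: [-39.1, 90.0, -31.0]
ft_force: [-0.2, -0.3, -0.4]
finger_gap: 0.3
```

```bash
python3 go.py 520.5 111 131 8.4; python3 - <<'E'
from h import *
crop(cam("wrist"),160,120,480,360,2,"pics/w2.png")
crop(cam("side"),270,180,370,280,6,"pics/si5.png")
E
```

```text
t 2.95 pos [521.3 107.4 138.8] rot [-39.1  90.  -31. ] j [  6.   1. 102.  -0.  77.  -2.] F [-0.2 -0.3 -0.4] tau [-0.06 -0.03  0.03] gap 0.3
turn units [-0.037  0.002  0.001] shift units [ 0.313  0.147 -0.012] mm [ 7.8  3.7 -0.3]
```

View pics/w2.png

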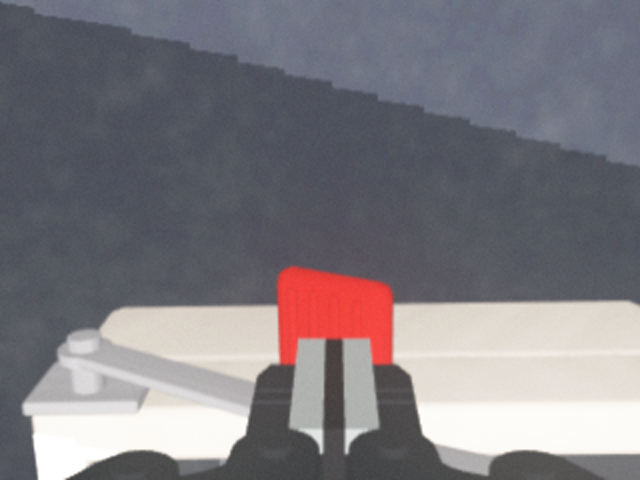

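View pics/si5.png

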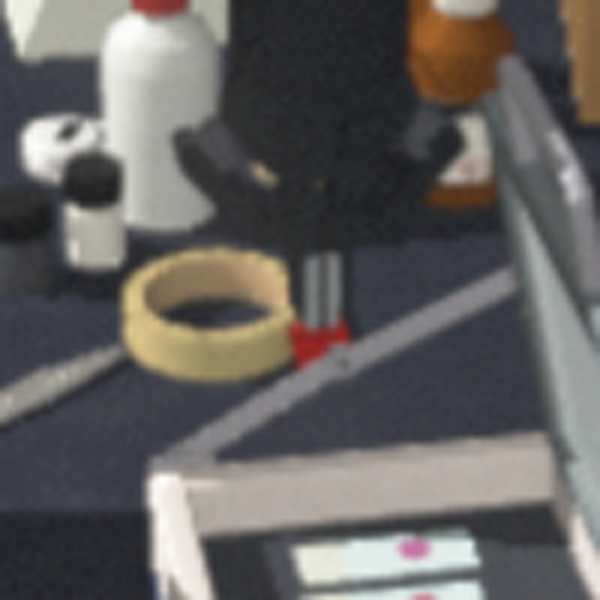

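Request:
carry_out(rows=[0,0,0,0,0.25,0,1,0,0,0,0.2,0.25,0,1,0,0,0,0.4,0.25,0,1,0,0,0,0.5,0.25,0,1,0,0,0,0.6,0.25,0,1])

```text
time: 3.55
tool_pos: [520.9, 114.5, 124.0]
tcp_rot: [-1.8, 89.9, 6.3]
ft_force: [0.9, -0.4, 4.1]
finger_gap: -0.0
```

```bash
python3 go.py 521 113 113 8.4
```

```text
t 3.55 pos [520.9 114.5 124. ] rot [-1.8 89.9  6.3] j [  7.   2. 103.  -0.  75.  -1.] F [ 0.9 -0.4  4.1] tau [ 0.09 -0.19  0.  ] gap -0.0
turn units [-0.03   0.009  0.   ] shift units [ 0.44  -0.06  -0.005] mm [11.  -1.5 -0.1]
```

Contact at 4 N; continue down.

Request:
carry_out(rows=[0,0,0,0.15,0,0,1,0,0,0,0.3,0,0,1,0,0,0,0.45,0,0,1,0,0,0,0.55,0,0,1,0,0,0,0.55,0,0,1])

```text
time: 4.05
tool_pos: [520.9, 114.4, 110.1]
tcp_rot: [-4.3, 89.9, 3.9]
ft_force: [1.1, 0.9, 4.0]
finger_gap: -0.2
```

```bash
python3 go.py 521 113 113 8.4; python3 - <<'E'
from h import *
crop(cam("wrist"),160,120,480,360,2,"pics/w3.png")
crop(cam("side"),270,180,370,280,6,"pics/si6.png")
E
```

```text
t 4.05 pos [520.9 114.4 110.1] rot [-4.3 89.9  3.9] j [  7.   2. 104.  -0.  74.  -1.] F [1.1 0.9 4. ] tau [ 0.05 -0.29 -0.03] gap -0.2
turn units [-0.031  0.008  0.001] shift units [-0.116 -0.056 -0.006] mm [-2.9 -1.4 -0.1]
```

View pics/w3.png

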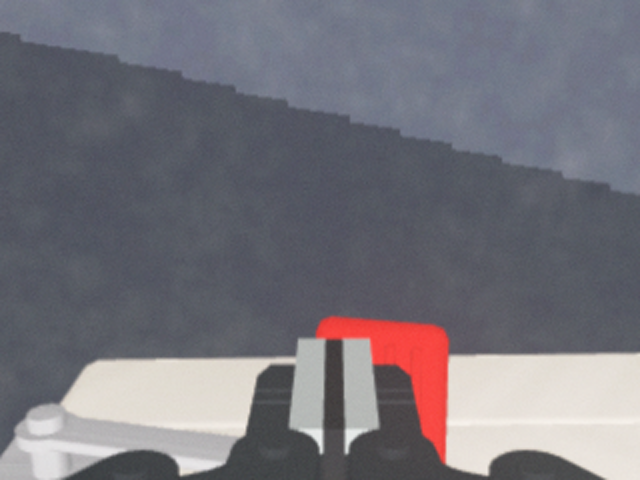

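View pics/si6.png

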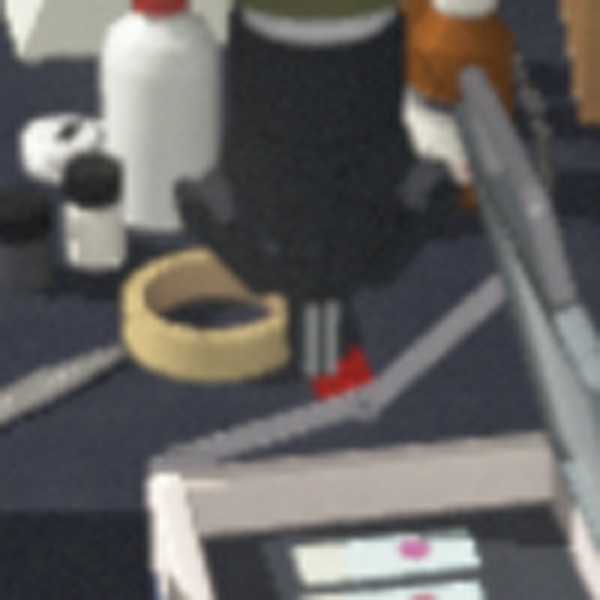

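Request:
carry_out(rows=[0,0,0,-1,0.2,-0.3,1,0,0,0,-2.8,0.2,-0.6,1,0,0,0,-4.6,0.2,-0.6,1,0,0,0,-6.5,0.2,-0.6,1,0,0,0,-8.4,0.2,-0.6,1])

```text
time: 4.65
tool_pos: [503.8, 117.0, 320.8]
tcp_rot: [-178.6, 89.9, -170.5]
ft_force: [0.6, 0.5, -0.0]
finger_gap: -0.1
```

Request:
carry_out(rows=[0,0,0,-1.7,0,0,0,0,0,0,-2,0,0,-0.3,0,0,0,-2,0,0,-0.3])

```text
time: 4.95
tool_pos: [505.3, 117.3, 371.4]
tcp_rot: [-1.3, 89.9, 6.9]
ft_force: [-0.2, 0.5, -0.7]
finger_gap: 43.3
```

```bash
python3 go.py 521 113 375 8.4; python3 - <<'E'
from h import *
w=cam("wrist");np.save("w.npy",w,allow_pickle=True)
crop(w,0,0,640,480,1.2,"pics/w4.png")
crop(cam("side"),315,180,415,280,6,"pics/si7.png")
crop(cam("scene"),235,170,335,270,6,"pics/sc7.png")
E
```

```text
t 4.95 pos [505.3 117.3 371.4] rot [-1.3 89.9  6.9] j [  7.  -6.  84.  -0. 101.  -1.] F [-0.2  0.5 -0.7] tau [-0.04 -0.03  0.03] gap 43.3
turn units [-0.03   0.018  0.   ] shift units [-0.144 -0.258  0.596] mm [-3.6 -6.5 14.9]
```

View pics/w4.png

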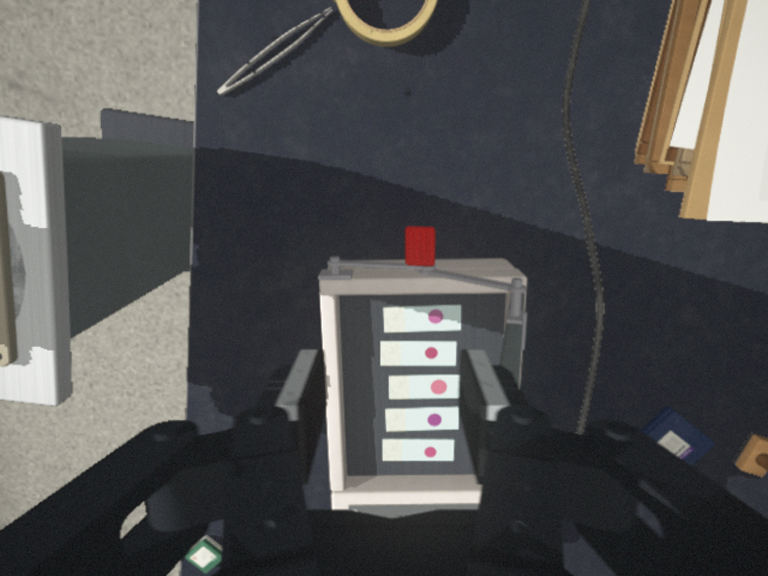

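View pics/si7.png

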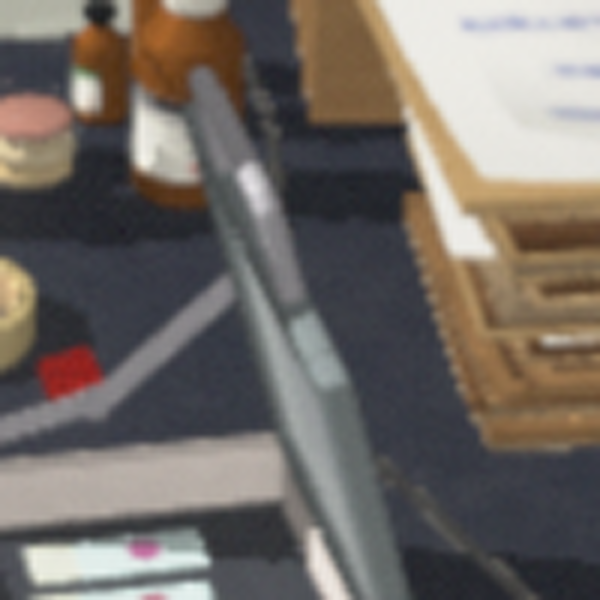

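View pics/sc7.png

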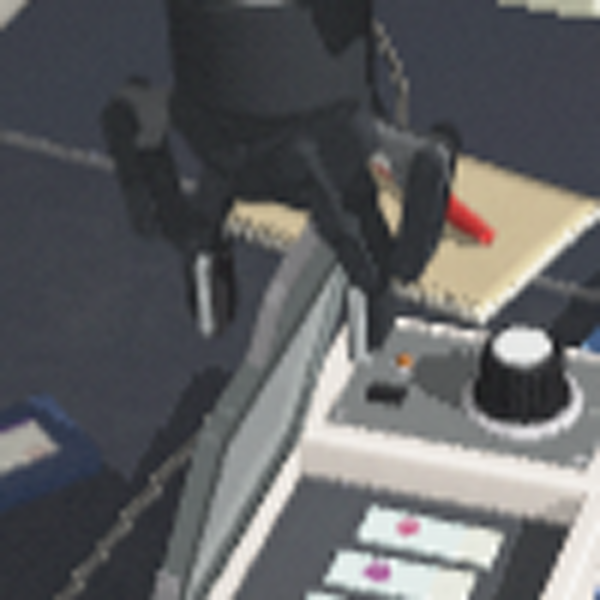

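```bash
cat > hood.py <<'E'
from h import *
p=np.load("p.npy");yaw=np.radians(8.5)
def handle(th,y=48):
    e=np.radians(78)-th; l=np.array([99-216*np.cos(e),y,96+216*np.sin(e)])
    c,s=np.cos(yaw),np.sin(yaw);return np.array([p[0]+c*l[0]-s*l[1],p[1]+s*l[0]+c*l[1],l[2]])
E
python3 - <<'E'
from hood import *
si=cam("side")
for th in np.arange(0,0.35,.04): print(round(th,2),handle(th).round(1),proj(si,handle(th,94))[0].round(1),proj(si,handle(th,2))[0].round(1))
w=cam("wrist");print(atz(w,(420/1.2,246/1.2),113), sense()['tool_pos'])
E
```

```text
0.0 [597.8 -36.7 307.3] [355.  190.8] [365.1 209.7]
0.04 [589.5 -37.9 305.3] [351.4 191.8] [361.2 210.9]
0.08 [581.3 -39.1 303. ] [347.7 193. ] [357.3 212.2]
0.12 [573.1 -40.4 300.4] [344.2 194.4] [353.4 213.6]
0.16 [565.1 -41.6 297.4] [340.6 195.8] [349.6 215.1]
0.2 [557.2 -42.7 294.1] [337.1 197.4] [345.8 216.8]
0.24 [549.4 -43.9 290.5] [333.7 199.1] [342.1 218.6]
0.28 [541.8 -45.  286.6] [330.3 200.9] [338.5 220.6]
0.32 [534.3 -46.1 282.4] [327.1 202.8] [334.9 222.6]
[527.39308173 110.5601663  113.        ] [504.04491524 117.12158151 367.41022918]
```

```bash
python3 go.py 581 -39 370 8.5
```

```text
t 5.2 pos [504.  117.1 367.4] rot [ 179.2   89.8 -172.6] j [  7.  -6.  85.   0. 101.  -1.] F [-0.7 -0.2 -0.6] tau [ 0.01  0.04 -0.02] gap 55.3
turn units [-0.043 -0.03  -0.001] shift units [-0.113 -6.618  2.161] mm [  -2.8 -165.5   54. ]
```

Request:
carry_out(rows=[0,0,0,0,-1.6,0.5,-0.5,0,0,0,0,-3.3,1.1,-0.5,0,0,0,0,-5,1.6,-0.5,0,0,0,0,-6.6,2.15,-0.5,0,0,0,0,-6.6,2.15,-0.5])

```text
time: 5.7
tool_pos: [582.0, -43.0, 366.8]
tcp_rot: [-175.7, 89.8, -167.8]
ft_force: [-0.8, 0.6, -0.4]
finger_gap: 64.4
```

```bash
python3 go.py 581 -39 284 8.5; python3 - <<'E'
from h import *
w=cam("wrist")
crop(w,0,0,640,480,1.2,"pics/w5.png")
crop(cam("side"),315,160,415,260,6,"pics/si8.png")
E
```

```text
t 5.7 pos [582.  -43.  366.8] rot [-175.7   89.8 -167.8] j [ -9.   4.  75.  -0. 101. -17.] F [-0.8  0.6 -0.4] tau [-0.01  0.04 -0.01] gap 64.4
turn units [-0.077 -0.031  0.002] shift units [ 3.313e+00  1.660e-01 -3.000e-03] mm [82.8  4.1 -0.1]
```

View pics/w5.png

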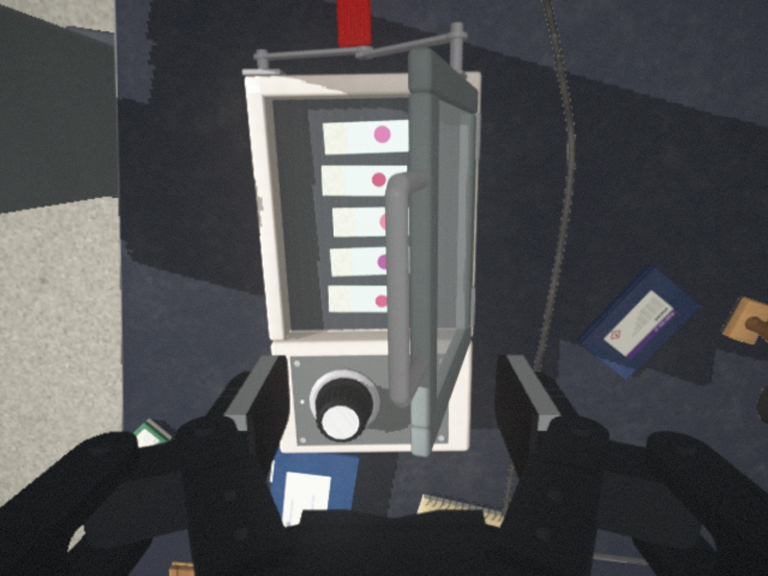

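View pics/si8.png

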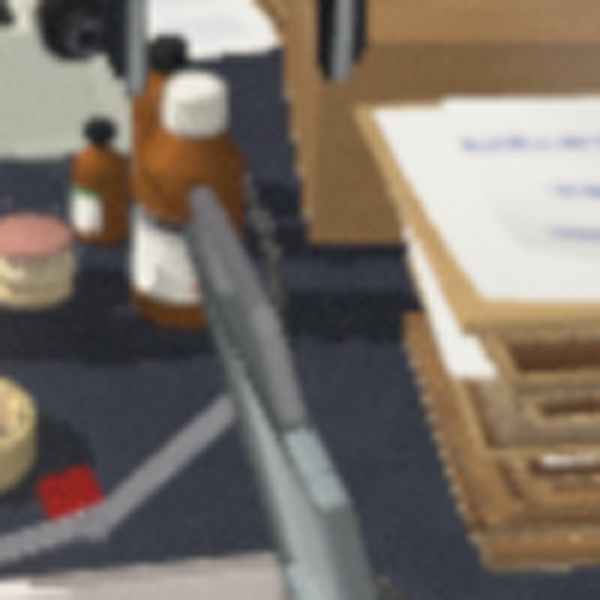

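```bash
python3 - <<'E'
from hood import *
w=cam("wrist")
for u in [(399,182),(399,395)]: print(atz(w,np.array(u)/1.2,303))
print("knob",atz(w,np.array((342,422))/1.2,130), "case L",atz(w,np.array((247,77))/1.2,90),atz(w,np.array((480,73))/1.2,90),"rear right",atz(w,np.array((469,449))/1.2,92),sense()['tool_pos'],sense()['tcp_rot'])
E
python3 go.py 580 -38 284 8.5
```

```text
[575.75043938  16.46082325 303.        ]
[590.18990241 -81.83566628 303.        ]
knob [ 559.83902766 -207.99659131  130.        ] case L [448.08608155  66.85575582  90.        ] [632.13470686  96.22799586  90.        ] rear right [ 686.7641528  -243.69809478   92.        ] [580.98762542 -38.28836468 368.56076029] [153.00049669  89.85519969 161.12723792]
t 5.85 pos [581.  -38.3 368.6] rot [153.   89.9 161.1] j [ -9.   4.  75.   0. 101. -17.] F [-0.6  0.2 -0.5] tau [-0.05  0.   -0.  ] gap 64.0
turn units [-0.047 -0.016 -0.008] shift units [ 3.383  0.013 -0.03 ] mm [84.6  0.3 -0.7]
```

Request:
carry_out(rows=[0,0,0,1,0.1,0.05,-0.5,0,0,0,2,0.1,0.05,-0.5,0,0,0,3,0.1,0.05,-0.5,0,0,0,3.35,0.1,0.05,-0.5,0,0,0,3.35,0.1,0.05,-0.5])

```text
time: 6.35
tool_pos: [581.2, -34.6, 284.7]
tcp_rot: [159.8, 89.8, 168.1]
ft_force: [-0.8, 0.5, -0.1]
finger_gap: 64.0
```

Request:
carry_out(rows=[0,0,0,0,0,0,0.2,0,0,0,0,0,0,0.6,0,0,0,0,0,0,1,0,0,0,0,0,0,1,0,0,0,0,0,0,1], force=25)

```text
time: 6.85
tool_pos: [582.8, -35.9, 287.3]
tcp_rot: [-12.7, 89.9, -4.5]
ft_force: [0.1, -0.2, 4.2]
finger_gap: 8.8
```

```bash
python3 go.py 580 -38 284 8.5; python3 - <<'E'
from h import *
w=cam("wrist")
crop(w,100,120,500,420,2,"pics/w6.png")
crop(cam("side"),315,160,415,260,6,"pics/si9.png")
E
```

```text
t 6.85 pos [582.8 -35.9 287.3] rot [-12.7  89.9  -4.5] j [ -9.   4.  83.   0.  93. -17.] F [ 0.1 -0.2  4.2] tau [0.06 0.1  0.07] gap 8.8
turn units [-0.042  0.013  0.003] shift units [ 0.132 -0.068 -0.124] mm [ 3.3 -1.7 -3.1]
```

View pics/w6.png

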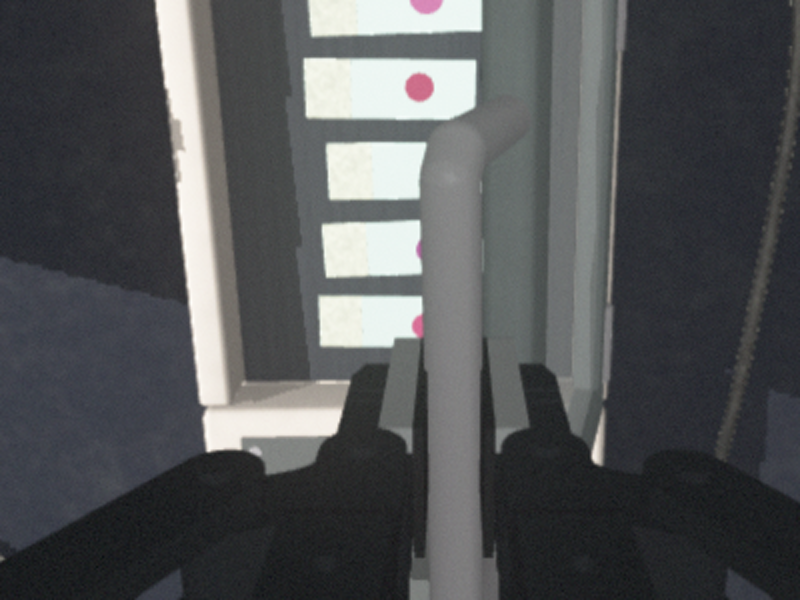

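View pics/si9.png

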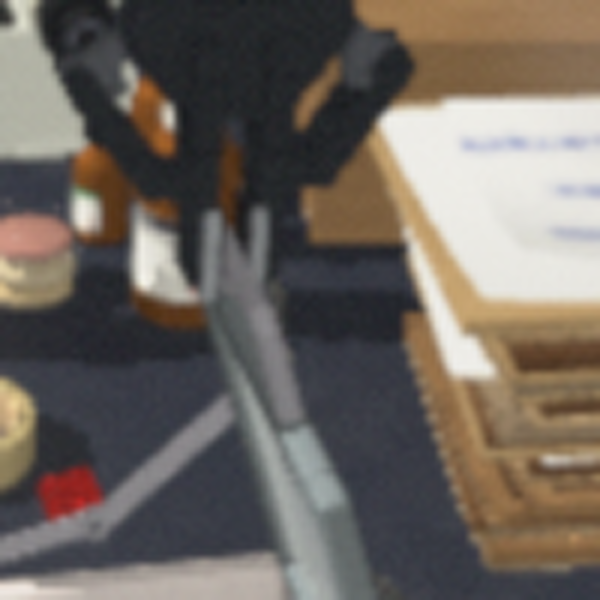

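```bash
python3 - <<'E'
import numpy as np
d=lambda e:np.radians(e)
e0=73.9
for L in [[70,66,62,58,54],[50,46,42,38,34],[30,26,22,18,14],[10,7,4,2,0]]:
    for e in L: print(e,"x",round(8.64*(np.sin(d(e0))-np.sin(d(e))),2),"z",round(-8.64*(np.cos(d(e))-np.cos(d(e0))),2))
    e0=L[-1];print()
E
```

```text
70 x 0.18 z -0.56
66 x 0.41 z -1.12
62 x 0.67 z -1.66
58 x 0.97 z -2.18
54 x 1.31 z -2.68

50 x 0.37 z -0.48
46 x 0.77 z -0.92
42 x 1.21 z -1.34
38 x 1.67 z -1.73
34 x 2.16 z -2.08

30 x 0.51 z -0.32
26 x 1.04 z -0.6
22 x 1.59 z -0.85
18 x 2.16 z -1.05
14 x 2.74 z -1.22

10 x 0.59 z -0.13
7 x 1.04 z -0.19
4 x 1.49 z -0.24
2 x 1.79 z -0.25
0 x 2.09 z -0.26
```

Request:
carry_out(rows=[0,0,0,0.18,0,-0.56,1,0,0,0,0.41,0,-1.12,1,0,0,0,0.67,0,-1.66,1,0,0,0,0.97,0,-2.18,1,0,0,0,1.31,0,-2.68,1])

```text
time: 7.45
tool_pos: [516.2, -46.1, 253.8]
tcp_rot: [-38.0, 89.9, -29.9]
ft_force: [4.2, -3.9, -0.2]
finger_gap: 8.7
```

```bash
python3 go.py 580 -38 284 8.5; python3 - <<'E'
from h import *
crop(cam("side"),290,160,410,260,6,"pics/si10.png")
E
```

```text
t 7.45 pos [516.2 -46.1 253.8] rot [-38.   89.9 -29.9] j [-11.  -6.  96.  -0.  89. -19.] F [ 4.2 -3.9 -0.2] tau [-0.61 -0.8   0.08] gap 8.7
turn units [-0.046  0.015  0.012] shift units [-1.201 -0.041  2.573] mm [-30.   -1.   64.3]
```

View pics/si10.png

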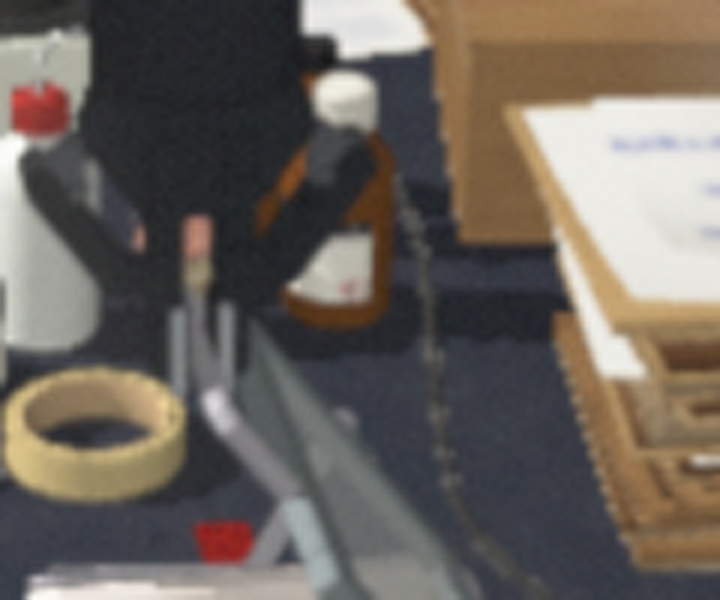

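Request:
carry_out(rows=[0,0,0,0.37,0,-0.48,1,0,0,0,0.77,0,-0.92,1,0,0,0,1.21,0,-1.34,1,0,0,0,1.67,0,-1.73,1,0,0,0,2.16,0,-2.08,1])

```text
time: 8.0
tool_pos: [464.6, -53.7, 199.6]
tcp_rot: [-56.2, 89.9, -48.0]
ft_force: [3.4, -4.5, 0.6]
finger_gap: 8.8
```

```bash
python3 go.py 580 -38 284 8.5
```

```text
t 8.0 pos [464.6 -53.7 199.6] rot [-56.2  89.9 -48. ] j [-13. -13. 108.  -0.  84. -21.] F [ 3.4 -4.5  0.6] tau [-0.67 -0.61  0.07] gap 8.8
turn units [-0.046  0.009  0.013] shift units [-3.372 -0.038  4.661] mm [-84.3  -1.  116.5]
```

Request:
carry_out(rows=[0,0,0,0.51,0,-0.32,1,0,0,0,1.04,0,-0.6,1,0,0,0,1.59,0,-0.85,1,0,0,0,2.16,0,-1.05,1,0,0,0,2.74,0,-1.22,1])

```text
time: 8.5
tool_pos: [434.8, -57.8, 130.6]
tcp_rot: [-45.2, 89.9, -37.0]
ft_force: [6.3, -5.6, -0.3]
finger_gap: 8.9
```

```bash
python3 go.py 580 -38 284 8.5;python3 - <<'E'
from h import *
crop(cam("side"),270,180,390,280,6,"pics/si11.png")
E
```

```text
t 8.5 pos [434.8 -57.8 130.6] rot [-45.2  89.9 -37. ] j [-14. -14. 117.  -0.  77. -22.] F [ 6.3 -5.6 -0.3] tau [-0.7  -0.91  0.07] gap 8.9
turn units [-0.045  0.011  0.011] shift units [-6.126 -0.048  5.872] mm [-153.1   -1.2  146.8]
```

View pics/si11.png

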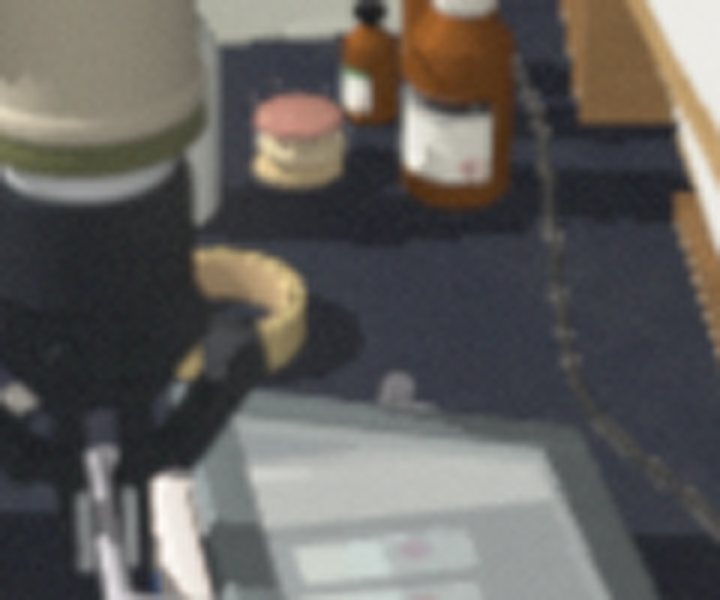

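Request:
carry_out(rows=[0,0,0,0.5,0,-0.11,1,0,0,0,0.9,0,-0.17,1,0,0,0,1.3,0,-0.22,1,0,0,0,1.6,0,-0.24,1,0,0,0,1.8,0,-0.25,1])

```text
time: 9.05
tool_pos: [429.0, -58.7, 85.6]
tcp_rot: [-38.1, 89.8, -30.0]
ft_force: [5.2, -5.8, 0.5]
finger_gap: 8.7
```

```bash
python3 go.py 430 -60 77 8.5
```

```text
t 9.05 pos [429.  -58.7  85.6] rot [-38.1  89.8 -30. ] j [-15. -12. 120.  -0.  72. -23.] F [ 5.2 -5.8  0.5] tau [-0.87 -0.9   0.1 ] gap 8.7
turn units [-0.045  0.015  0.012] shift units [ 0.343 -0.058  0.029] mm [ 8.6 -1.4  0.7]
```

Request:
carry_out(rows=[0,0,0,0.1,0,0,1,0,0,0,0.2,0,0,1,0,0,0,0.3,0,0,1,0,0,0,0.35,0,0,1,0,0,0,0.4,0,0,1])

```text
time: 9.55
tool_pos: [429.2, -58.8, 79.1]
tcp_rot: [-55.7, 89.9, -47.5]
ft_force: [-15.9, -2.0, 32.3]
finger_gap: 9.0
```

```bash
python3 go.py 430 -60 77 8.5;python3 - <<'E'
from h import *
crop(cam("side"),270,220,430,390,3.5,"pics/si12.png")
E
```

```text
t 9.55 pos [429.2 -58.8  79.1] rot [-55.7  89.9 -47.5] j [-15. -12. 120.  -0.  71. -23.] F [-15.9  -2.   32.3] tau [-0.32  2.52  0.1 ] gap 9.0
turn units [-0.041  0.009  0.013] shift units [ 0.082 -0.054  0.025] mm [ 2.1 -1.3  0.6]
```

View pics/si12.png

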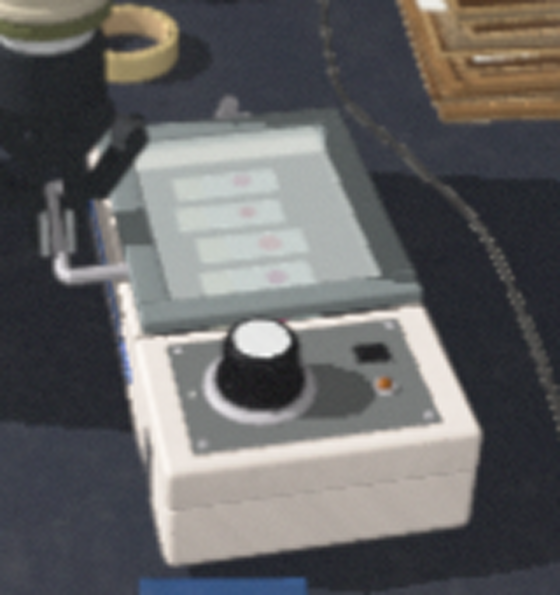

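Request:
carry_out(rows=[0,0,0,-0.07,0,0,1,0,0,0,-0.07,0,0,0.4,0,0,0,-0.07,0,0,0.4,0,0,0,-0.07,0,0,0.4,0,0,0,-0.07,0,0,0.4])

```text
time: 10.1
tool_pos: [427.6, -57.6, 77.0]
tcp_rot: [146.2, 89.9, 154.3]
ft_force: [0.6, 0.6, -0.8]
finger_gap: 25.3
```

```bash
python3 go.py 430 -60 77 8.5;python3 - <<'E'
from h import *
crop(cam("wrist"),100,60,580,420,1.6,"pics/w13.png")
E
```

```text
t 10.1 pos [427.6 -57.6  77. ] rot [146.2  89.9 154.3] j [-15. -12. 121.   0.  71. -23.] F [ 0.6  0.6 -0.8] tau [ 0.04  0.01 -0.  ] gap 25.3
turn units [-0.043 -0.008 -0.005] shift units [ 0.    -0.108  0.081] mm [ 0.  -2.7  2. ]
```

View pics/w13.png

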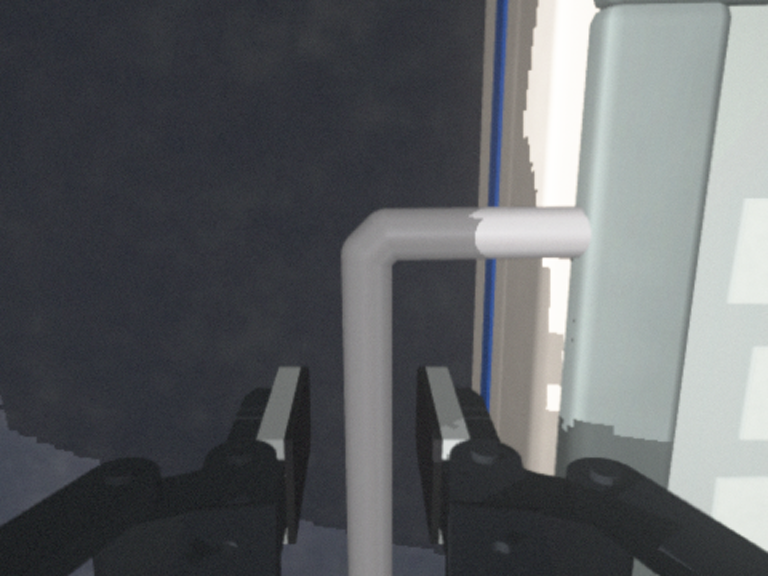

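Request:
carry_out(rows=[0,0,0,-0.6,0,0,0.4,0,0,0,-1.5,0,0,0.4,0,0,0,-3,0,0,0.4,0,0,0,-4.6,0,0,0,0,0,0,-6,0,0,-0.4])

```text
time: 10.65
tool_pos: [428.1, -57.8, 229.4]
tcp_rot: [-4.5, 90.0, 3.7]
ft_force: [0.6, -0.0, 0.7]
finger_gap: 53.9
```

```bash
python3 go.py 559 -211 190 -80;python3 - <<'E'
from h import *
crop(cam("side"),270,220,430,390,3.5,"pics/si14.png")
E
```

```text
t 10.65 pos [428.1 -57.8 229.4] rot [-4.5 90.   3.7] j [-15. -20. 111.   0.  89. -23.] F [ 0.6 -0.   0.7] tau [ 0.01  0.02 -0.  ] gap 53.9
turn units [ 1.1021e+01  2.0000e-03 -2.0000e-03] shift units [ 1.577 -6.81   4.313] mm [  39.4 -170.2  107.8]
```

View pics/si14.png

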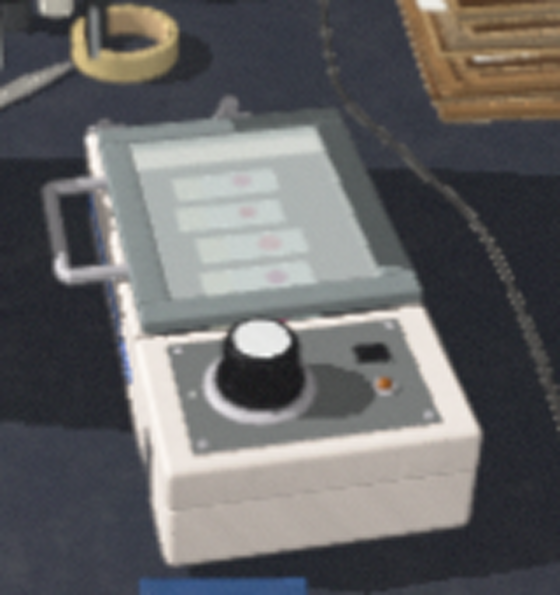

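Request:
carry_out(rows=[1,0,0,0,-1.6,1,-0.4,2,0,0,0,-3.2,2,-0.4,3,0,0,0,-4.8,3,-0.4,4,0,0,0,-6.4,4,-0.4,5,0,0,0,-6.8,4.3,-0.4])

```text
time: 11.2
tool_pos: [559.9, -214.2, 225.5]
tcp_rot: [-151.1, 89.9, 176.6]
ft_force: [-1.0, 0.8, -0.9]
finger_gap: 60.1
```

Request:
carry_out(rows=[1,0,0,0,0,0,-0.4,2,0,0,0,0,0,-0.4,3,0,0,0,0,0,-0.4,4,0,0,0,0,0,-0.4,5,0,0,0,0,0,-0.4])

```text
time: 11.7
tool_pos: [558.5, -210.8, 226.8]
tcp_rot: [-140.5, 89.9, 147.3]
ft_force: [0.5, 1.1, -0.1]
finger_gap: 60.0
```

Request:
carry_out(rows=[1,0,0,0.4,0,0,-0.4,1,0,0,0.4,0,0,-0.4])

```text
time: 11.9
tool_pos: [557.9, -210.5, 215.6]
tcp_rot: [-127.9, 89.8, 152.1]
ft_force: [0.6, 0.5, -0.9]
finger_gap: 59.6
```

```bash
python3 - <<'E'
from h import *
w=cam("wrist");print(sense()['tool_pos'],sense()['tcp_rot'])
crop(w,0,0,640,480,1.25,"pics/w15.png")
E
python3 go.py 559 -211 190 -80
```

```text
[ 558.07337093 -210.58207511  216.31843854] [-127.8651923    89.86305826  152.46612212]
t 11.95 pos [ 558.1 -210.6  216.3] rot [-127.9   89.9  152.5] j [-26.   7.  87.   0.  86.  54.] F [-0.4  0.4 -0.4] tau [-0.    0.03  0.01] gap 59.8
turn units [ 0.041 -0.01   0.014] shift units [1.053 0.035 0.025] mm [26.3  0.9  0.6]
```

View pics/w15.png

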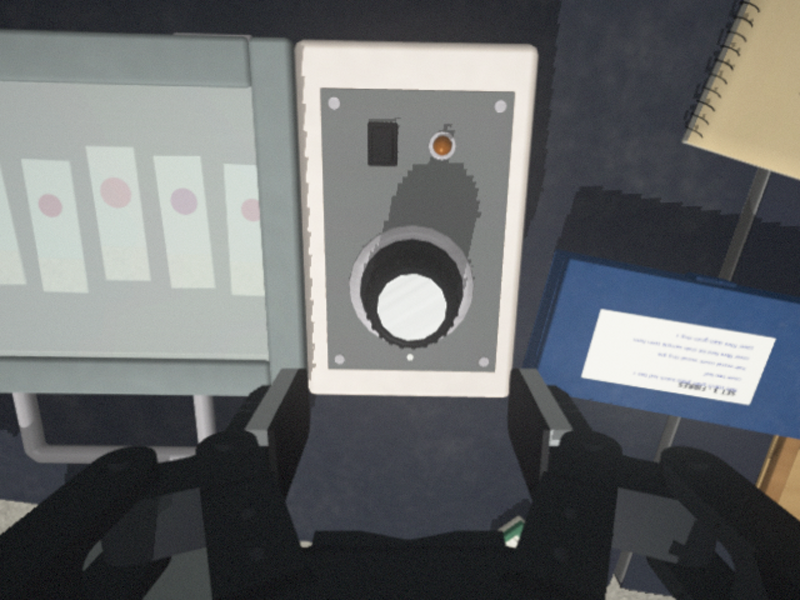

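```bash
python3 - <<'E'
from h import *
w=cam("wrist")
print(atz(w,np.array((411,308))/1.25,130),atz(w,np.array((411,287))/1.25,96),atz(w,np.array((410,356))/1.25,92))
E
python3 go.py 559 -211 100 -80
```

```text
[ 558.00376129 -213.28506123  130.        ] [ 559.42879838 -213.21454217   96.        ] [ 518.41207802 -220.25200567   92.        ]
t 12.0 pos [ 558.4 -210.7  217. ] rot [-129.6   89.9  150.8] j [-26.   7.  87.   0.  86.  54.] F [-0.6 -0.1  0.5] tau [-0.01 -0.01 -0.01] gap 59.7
turn units [ 0.05  -0.006  0.008] shift units [4.68  0.028 0.02 ] mm [117.    0.7   0.5]
```

Request:
carry_out(rows=[0,0,0,1.2,0,0.1,-0.4,0,0,0,2.4,0,0.11,-0.4,0,0,0,3.2,0,0.11,-0.4,0,0,0,3.6,0,0.11,-0.4,0,0,0,3.8,0,0.11,-0.4])

```text
time: 12.5
tool_pos: [558.8, -213.5, 121.9]
tcp_rot: [-125.9, 89.9, 154.3]
ft_force: [0.2, 0.3, 1.0]
finger_gap: 59.7
```

```bash
python3 - <<'E'
from h import *
w=cam("wrist")
crop(w,120,120,520,420,2,"pics/w16.png")
E
python3 go.py 558.3 -213.3 98 -80
```

```text
t 12.55 pos [ 558.9 -213.5  121.9] rot [-128.    89.9  152.2] j [-26.  12.  92.   0.  76.  54.] F [-0.3  0.3 -0.9] tau [ 0.04  0.02 -0.04] gap 59.8
turn units [ 0.031 -0.004  0.006] shift units [ 0.956 -0.023 -0.012] mm [23.9 -0.6 -0.3]
```

View pics/w16.png

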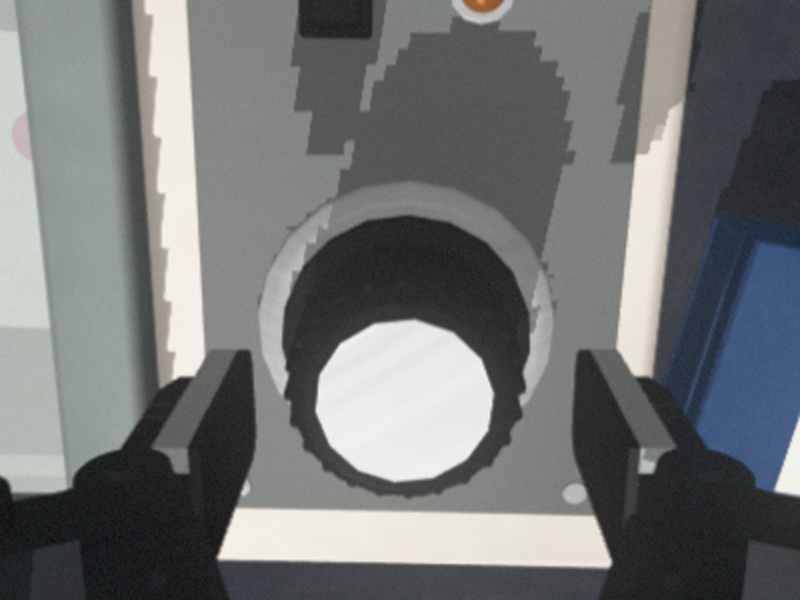

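Request:
carry_out(rows=[0,0,0,0.4,0,0,-0.4,0,0,0,0.88,0,0,-0.4,0,0,0,0.88,0,0,1,0,0,0,0.88,0,0,1,0,0,0,0.88,0,0,1], force=50)

```text
time: 13.05
tool_pos: [558.0, -212.0, 99.5]
tcp_rot: [-145.2, 89.8, 135.0]
ft_force: [-2.6, 6.6, -2.0]
finger_gap: 44.7
```

```bash
python3 go.py 558.3 -213.3 98 -80
```

```text
t 13.05 pos [ 558.  -212.    99.5] rot [-145.2   89.8  135. ] j [-26.  13.  93.   0.  74.  54.] F [-2.6  6.6 -2. ] tau [ 0.92  0.45 -0.05] gap 44.7
turn units [ 0.024 -0.025  0.017] shift units [0.062 0.001 0.054] mm [1.5 0.  1.4]
```

Request:
carry_out(rows=[-0.4,0,0,0,0,-0.04,1,-0.8,0,0,0,0,-0.04,1,-1.2,0,0,0,0,-0.04,1])

```text
time: 13.35
tool_pos: [558.0, -211.9, 99.6]
tcp_rot: [-141.4, 89.8, 148.5]
ft_force: [3.4, 1.3, -10.2]
finger_gap: 44.7
```

```bash
python3 go.py 558.3 -213.3 98 -80
```

```text
t 13.35 pos [ 558.  -211.9   99.6] rot [-141.4   89.8  148.5] j [-26.  13.  93.   0.  74.  44.] F [  3.4   1.3 -10.2] tau [ 0.21 -0.43 -0.09] gap 44.7
turn units [ 1.238 -0.014  0.014] shift units [ 0.064 -0.007  0.055] mm [ 1.6 -0.2  1.4]
```

```bash
cat > s.py <<'E'
from h import *
st=sense();R=Ro.from_euler('xyz',st['tcp_rot'],degrees=True).as_matrix()
print("t",round(st['time'],2),"jaw",round(np.degrees(np.arctan2(R[1,2],R[0,2])),2),"tau",st['wrist_torque'].round(3),"F",st['ft_force'].round(1),"gap",round(st['finger_gap'],1),"j6",st['joint_pos'][5].round(2),"eff6",st['joint_efforts'][5].round(3),st['tool_pos'].round(1))
E
python3 s.py
```

```text
t 13.35 jaw -70.1 tau [ 0.215 -0.431 -0.09 ] F [  3.4   1.3 -10.2] gap 44.7 j6 44.37 eff6 1.097 [ 558.  -211.9   99.6]
```

Request:
carry_out(rows=[-0.5,0,0,0,0,0,1,-1,0,0,0,0,0,1])

```text
time: 13.55
tool_pos: [558.0, -211.9, 99.5]
tcp_rot: [-149.8, 89.8, 148.1]
ft_force: [2.7, 1.7, -8.0]
finger_gap: 44.5
```

```bash
python3 s.py
```

```text
t 13.55 jaw -62.05 tau [ 0.194 -0.377  0.131] F [ 2.7  1.7 -8. ] gap 44.5 j6 36.32 eff6 1.631 [ 558.  -211.9   99.5]
```

Request:
carry_out(rows=[-0.5,0,0,0,0,0,1,-1,0,0,0,0,0,1])

```text
time: 13.75
tool_pos: [558.1, -211.9, 99.5]
tcp_rot: [-160.1, 89.8, 145.9]
ft_force: [-0.4, 1.6, -5.8]
finger_gap: 44.8
```

```bash
python3 s.py
```

```text
t 13.75 jaw -54.08 tau [ 0.19   0.027 -0.167] F [-0.4  1.6 -5.8] gap 44.8 j6 28.34 eff6 1.285 [ 558.1 -211.9   99.5]
```

Request:
carry_out(rows=[-0.5,0,0,0,0,0,1,-1,0,0,0,0,0,1])

```text
time: 13.95
tool_pos: [558.1, -211.9, 99.5]
tcp_rot: [-167.6, 89.9, 146.3]
ft_force: [0.2, 0.2, -4.6]
finger_gap: 44.5
```

```bash
python3 s.py
```

```text
t 13.95 jaw -46.06 tau [0.189 0.091 0.083] F [ 0.2  0.2 -4.6] gap 44.5 j6 20.32 eff6 1.526 [ 558.1 -211.9   99.5]
```

Request:
carry_out(rows=[-0.5,0,0,0,0,0,1,-1,0,0,0,0,0,1])

```text
time: 14.15
tool_pos: [558.1, -212.0, 99.6]
tcp_rot: [-174.3, 89.9, 147.6]
ft_force: [-1.5, 1.1, -5.4]
finger_gap: 44.6
```

```bash
python3 s.py
```

```text
t 14.15 jaw -38.08 tau [ 0.12   0.011 -0.228] F [-1.5  1.1 -5.4] gap 44.6 j6 12.34 eff6 1.182 [ 558.1 -212.    99.6]
```

Request:
carry_out(rows=[-0.5,0,0,0,0,0,1,-1,0,0,0,0,0,1])

```text
time: 14.35
tool_pos: [558.1, -212.0, 99.6]
tcp_rot: [178.4, 89.9, 148.4]
ft_force: [-0.9, 1.3, -4.3]
finger_gap: 44.8
```

```bash
python3 s.py
```

```text
t 14.35 jaw -30.06 tau [0.13  0.006 0.032] F [-0.9  1.3 -4.3] gap 44.8 j6 4.33 eff6 1.46 [ 558.1 -212.    99.6]
```

Request:
carry_out(rows=[-0.5,0,0,0,0,0,1,-1,0,0,0,0,0,1])

```text
time: 14.55
tool_pos: [558.2, -212.0, 99.6]
tcp_rot: [169.2, 89.9, 147.1]
ft_force: [-0.6, 2.0, -4.9]
finger_gap: 44.9
```

```bash
python3 s.py
```

```text
t 14.55 jaw -22.07 tau [ 0.171 -0.021 -0.292] F [-0.6  2.  -4.9] gap 44.9 j6 -3.67 eff6 1.155 [ 558.2 -212.    99.6]
```

Request:
carry_out(rows=[-0.25,0,0,0,0,0,1,-0.5,0,0,0,0,0,1])

```text
time: 14.75
tool_pos: [558.2, -212.0, 99.6]
tcp_rot: [163.2, 89.9, 145.1]
ft_force: [-0.4, 2.2, -6.2]
finger_gap: 45.1
```

```bash
python3 s.py
```

```text
t 14.75 jaw -18.16 tau [ 0.055 -0.013 -0.17 ] F [-0.4  2.2 -6.2] gap 45.1 j6 -7.58 eff6 0.483 [ 558.2 -212.    99.6]
```

Request:
carry_out(rows=[-0.25,0,0,0,0,0,1,-0.5,0,0,0,0,0,1])

```text
time: 14.95
tool_pos: [558.2, -212.0, 99.7]
tcp_rot: [155.3, 89.9, 141.2]
ft_force: [-0.7, 2.1, -5.5]
finger_gap: 44.4
```

```bash
python3 s.py
```

```text
t 14.95 jaw -14.17 tau [ 0.252 -0.029 -0.853] F [-0.7  2.1 -5.5] gap 44.4 j6 -11.57 eff6 0.225 [ 558.2 -212.    99.7]
```

Request:
carry_out(rows=[-0.25,0,0,0,0,0,1,-0.5,0,0,0,0,0,1])

```text
time: 15.15
tool_pos: [558.1, -212.5, 99.7]
tcp_rot: [168.7, 89.9, 158.6]
ft_force: [-0.8, -1.3, -4.6]
finger_gap: 44.9
```

```bash
python3 s.py
```

```text
t 15.15 jaw -10.19 tau [-0.115  0.025 -0.413] F [-0.8 -1.3 -4.6] gap 44.9 j6 -15.57 eff6 0.605 [ 558.1 -212.5   99.7]
```

Request:
carry_out(rows=[-0.25,0,0,0,0,0,1,-0.5,0,0,0,0,0,1])

```text
time: 15.35
tool_pos: [558.2, -212.6, 99.8]
tcp_rot: [157.3, 89.9, 151.1]
ft_force: [-1.7, -6.6, -4.0]
finger_gap: 44.6
```

```bash
python3 s.py
```

```text
t 15.35 jaw -6.24 tau [-1.616  0.359 -1.001] F [-1.7 -6.6 -4. ] gap 44.6 j6 -19.53 eff6 -0.749 [ 558.2 -212.6   99.8]
```

Request:
carry_out(rows=[-0.25,0,0,0,0,0,1,-0.5,0,0,0,0,0,1])

```text
time: 15.55
tool_pos: [558.2, -213.0, 99.9]
tcp_rot: [175.4, 89.9, 173.1]
ft_force: [0.3, -1.7, -5.2]
finger_gap: 44.7
```

```bash
python3 s.py
```

```text
t 15.55 jaw -2.25 tau [-0.248  0.084 -1.727] F [ 0.3 -1.7 -5.2] gap 44.7 j6 -23.53 eff6 -0.704 [ 558.2 -213.    99.9]
```

Request:
carry_out(rows=[-0.25,0,0,0,0,0,1,-0.5,0,0,0,0,0,1])

```text
time: 15.75
tool_pos: [558.3, -212.4, 99.9]
tcp_rot: [138.1, 89.9, 139.8]
ft_force: [-1.0, 0.4, -4.7]
finger_gap: 44.5
```

```bash
python3 s.py
```

```text
t 15.75 jaw 1.76 tau [-0.066 -0.034 -1.44 ] F [-1.   0.4 -4.7] gap 44.5 j6 -27.53 eff6 -0.438 [ 558.3 -212.4   99.9]
```

Request:
carry_out(rows=[0,0,0,0,0,0,-0.3,0,0,0,0,0,0,-0.3,0,0,0,0,0,0,-0.3,0,0,0,0,0,0,-0.3])

```text
time: 16.15
tool_pos: [559.3, -212.7, 101.1]
tcp_rot: [-31.4, 90.0, -29.6]
ft_force: [-0.4, -0.1, 0.2]
finger_gap: 55.4
```

```bash
python3 s.py;python3 - <<'E'
from h import *
w=cam("wrist")
crop(w,120,120,520,420,2,"pics/w20.png")
E
```

```text
t 16.15 jaw 1.74 tau [ 0.017 -0.037  0.011] F [-0.4 -0.1  0.2] gap 55.4 j6 -27.48 eff6 0.01 [ 559.3 -212.7  101.1]
```

View pics/w20.png

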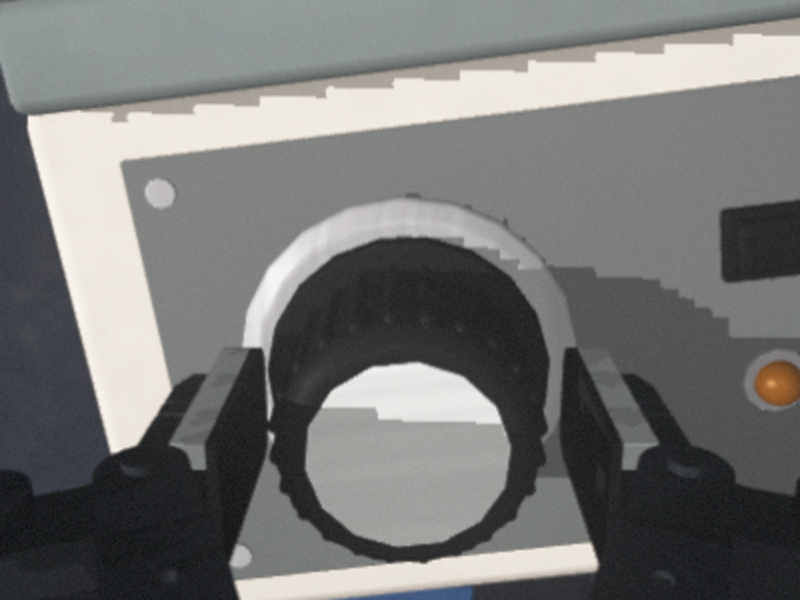

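Request:
carry_out(rows=[0,0,0,0,0,0,1,0,0,0,0,0,0,1,0,0,0,0,0,0,1], force=60)

```text
time: 16.5
tool_pos: [558.4, -212.7, 101.3]
tcp_rot: [-179.7, 89.9, -177.9]
ft_force: [-6.0, 0.6, 6.2]
finger_gap: 44.5
```

```bash
python3 s.py
```

```text
t 16.5 jaw 1.75 tau [0.236 0.927 0.011] F [-6.   0.6  6.2] gap 44.5 j6 -27.49 eff6 0.006 [ 558.4 -212.7  101.3]
```

Request:
carry_out(rows=[0.25,0,0,0,0,0,1,0.5,0,0,0,0,0,1])

```text
time: 16.7
tool_pos: [558.4, -212.7, 101.3]
tcp_rot: [-173.3, 89.9, -175.6]
ft_force: [-6.0, 0.4, 8.0]
finger_gap: 44.4
```

```bash
python3 s.py
```

```text
t 16.7 jaw -2.31 tau [0.142 1.025 0.175] F [-6.   0.4  8. ] gap 44.4 j6 -23.43 eff6 -0.571 [ 558.4 -212.7  101.3]
```

Request:
carry_out(rows=[0.25,0,0,0,0,0,1,0.5,0,0,0,0,0,1])

```text
time: 16.9
tool_pos: [558.3, -212.7, 101.3]
tcp_rot: [-171.0, 89.9, -177.4]
ft_force: [-6.6, 1.7, 6.6]
finger_gap: 44.4
```

```bash
python3 s.py
```

```text
t 16.9 jaw -6.33 tau [0.178 1.102 0.095] F [-6.6  1.7  6.6] gap 44.4 j6 -19.41 eff6 -0.635 [ 558.3 -212.7  101.3]
```

Request:
carry_out(rows=[0.25,0,0,0,0,0,1,0.5,0,0,0,0,0,1])

```text
time: 17.1
tool_pos: [558.3, -212.7, 101.3]
tcp_rot: [-167.3, 89.9, -177.6]
ft_force: [-7.2, 1.1, 7.6]
finger_gap: 44.9
```

```bash
python3 s.py
```

```text
t 17.1 jaw -10.33 tau [0.168 1.137 0.011] F [-7.2  1.1  7.6] gap 44.9 j6 -15.41 eff6 -0.751 [ 558.3 -212.7  101.3]
```

Request:
carry_out(rows=[0.25,0,0,0,0,0,1,0.5,0,0,0,0,0,1])

```text
time: 17.3
tool_pos: [558.2, -212.8, 101.3]
tcp_rot: [-167.0, 89.9, 178.7]
ft_force: [-7.2, 1.0, 7.6]
finger_gap: 44.7
```

```bash
python3 s.py
```

```text
t 17.3 jaw -14.34 tau [ 0.213  1.163 -0.133] F [-7.2  1.   7.6] gap 44.7 j6 -11.4 eff6 -0.861 [ 558.2 -212.8  101.3]
```

Request:
carry_out(rows=[0.25,0,0,0,0,0,1,0.5,0,0,0,0,0,1])

```text
time: 17.5
tool_pos: [558.1, -212.7, 101.3]
tcp_rot: [-162.6, 89.9, 179.1]
ft_force: [-7.6, 1.1, 9.2]
finger_gap: 44.3
```

```bash
python3 s.py
```

```text
t 17.5 jaw -18.32 tau [0.258 1.271 0.277] F [-7.6  1.1  9.2] gap 44.3 j6 -7.42 eff6 -0.417 [ 558.1 -212.7  101.3]
```

Request:
carry_out(rows=[0.25,0,0,0,0,0,1,0.5,0,0,0,0,0,1])

```text
time: 17.7
tool_pos: [558.1, -212.7, 101.3]
tcp_rot: [-159.3, 89.9, 178.4]
ft_force: [-9.3, 1.5, 9.0]
finger_gap: 44.8
```

```bash
python3 s.py
```

```text
t 17.7 jaw -22.32 tau [0.268 1.333 0.114] F [-9.3  1.5  9. ] gap 44.8 j6 -3.42 eff6 -0.564 [ 558.1 -212.7  101.3]
```

Request:
carry_out(rows=[0.25,0,0,0,0,0,1,0.5,0,0,0,0,0,1])

```text
time: 17.9
tool_pos: [558.0, -212.7, 101.3]
tcp_rot: [-156.1, 89.9, 177.5]
ft_force: [-8.2, 1.7, 8.2]
finger_gap: 44.5
```

```bash
python3 s.py
```

```text
t 17.9 jaw -26.33 tau [0.242 1.338 0.042] F [-8.2  1.7  8.2] gap 44.5 j6 0.59 eff6 -0.682 [ 558.  -212.7  101.3]
```

Request:
carry_out(rows=[0.25,0,0,0,0,0,1,0.5,0,0,0,0,0,1])

```text
time: 18.1
tool_pos: [558.0, -212.7, 101.3]
tcp_rot: [-154.0, 89.9, 175.6]
ft_force: [-7.7, 2.1, 8.4]
finger_gap: 44.8
```

```bash
python3 s.py
```

```text
t 18.1 jaw -30.34 tau [ 0.234  1.329 -0.039] F [-7.7  2.1  8.4] gap 44.8 j6 4.6 eff6 -0.796 [ 558.  -212.7  101.3]
```

Request:
carry_out(rows=[0.25,0,0,0,0,0,1,0.5,0,0,0,0,0,1])

```text
time: 18.3
tool_pos: [557.9, -212.6, 101.3]
tcp_rot: [-152.0, 89.9, 173.6]
ft_force: [-8.4, 1.9, 8.3]
finger_gap: 44.7
```

```bash
python3 s.py
```

```text
t 18.3 jaw -34.34 tau [0.331 1.416 0.085] F [-8.4  1.9  8.3] gap 44.7 j6 8.6 eff6 -0.727 [ 557.9 -212.6  101.3]
```

Request:
carry_out(rows=[0.25,0,0,0,0,0,1,0.5,0,0,0,0,0,1])

```text
time: 18.5
tool_pos: [557.8, -212.6, 101.3]
tcp_rot: [-146.9, 89.9, 174.8]
ft_force: [-9.3, 1.9, 9.4]
finger_gap: 44.5
```

```bash
python3 s.py
```

```text
t 18.5 jaw -38.31 tau [0.313 1.539 0.277] F [-9.3  1.9  9.4] gap 44.5 j6 12.58 eff6 -0.466 [ 557.8 -212.6  101.3]
```

Request:
carry_out(rows=[0.25,0,0,0,0,0,1,0.5,0,0,0,0,0,1])

```text
time: 18.7
tool_pos: [557.8, -212.6, 101.3]
tcp_rot: [-144.6, 89.9, 173.0]
ft_force: [-10.4, 2.7, 9.9]
finger_gap: 44.3
```

```bash
python3 s.py
```

```text
t 18.7 jaw -42.32 tau [0.265 1.554 0.083] F [-10.4   2.7   9.9] gap 44.3 j6 16.58 eff6 -0.595 [ 557.8 -212.6  101.3]
```

Request:
carry_out(rows=[0.25,0,0,0,0,0,1,0.5,0,0,0,0,0,1])

```text
time: 18.9
tool_pos: [557.8, -212.5, 101.3]
tcp_rot: [-141.8, 89.8, 171.8]
ft_force: [-9.2, 2.0, 9.5]
finger_gap: 44.4
```

```bash
python3 s.py
```

```text
t 18.9 jaw -46.33 tau [0.293 1.624 0.003] F [-9.2  2.   9.5] gap 44.4 j6 20.59 eff6 -0.713 [ 557.8 -212.5  101.3]
```

Request:
carry_out(rows=[0.25,0,0,0,0,0,1,0.5,0,0,0,0,0,1])

```text
time: 19.1
tool_pos: [557.7, -212.5, 101.3]
tcp_rot: [-139.8, 89.8, 169.9]
ft_force: [-10.3, 3.3, 9.1]
finger_gap: 44.3
```

```bash
python3 s.py
```

```text
t 19.1 jaw -50.34 tau [ 0.299  1.623 -0.12 ] F [-10.3   3.3   9.1] gap 44.3 j6 24.59 eff6 -0.825 [ 557.7 -212.5  101.3]
```

Request:
carry_out(rows=[0.25,0,0,0,0,0,1,0.5,0,0,0,0,0,1])

```text
time: 19.3
tool_pos: [557.7, -212.4, 101.3]
tcp_rot: [-137.6, 89.8, 168.1]
ft_force: [-10.6, 2.8, 10.1]
finger_gap: 44.3
```

```bash
python3 s.py
```

```text
t 19.3 jaw -54.34 tau [0.348 1.643 0.007] F [-10.6   2.8  10.1] gap 44.3 j6 28.6 eff6 -0.704 [ 557.7 -212.4  101.3]
```

Request:
carry_out(rows=[0.25,0,0,0,0,0,1,0.5,0,0,0,0,0,1])

```text
time: 19.5
tool_pos: [557.7, -212.4, 101.3]
tcp_rot: [-133.4, 89.8, 168.3]
ft_force: [-11.0, 3.0, 10.1]
finger_gap: 44.9
```

```bash
python3 s.py
```

```text
t 19.5 jaw -58.31 tau [0.467 1.725 0.282] F [-11.    3.   10.1] gap 44.9 j6 32.58 eff6 -0.448 [ 557.7 -212.4  101.3]
```

Request:
carry_out(rows=[0.25,0,0,0,0,0,1,0.5,0,0,0,0,0,1])

```text
time: 19.7
tool_pos: [557.6, -212.3, 101.3]
tcp_rot: [-129.5, 89.8, 168.2]
ft_force: [-11.8, 2.7, 10.9]
finger_gap: 44.5
```

```bash
python3 s.py
```

```text
t 19.7 jaw -62.31 tau [0.453 1.774 0.135] F [-11.8   2.7  10.9] gap 44.5 j6 36.58 eff6 -0.576 [ 557.6 -212.3  101.3]
```

Request:
carry_out(rows=[0.25,0,0,0,0,0,1,0.5,0,0,0,0,0,1])

```text
time: 19.9
tool_pos: [557.6, -212.3, 101.3]
tcp_rot: [-127.6, 89.8, 166.1]
ft_force: [-11.0, 3.6, 10.5]
finger_gap: 44.3
```

```bash
python3 s.py
```

```text
t 19.9 jaw -66.32 tau [0.401 1.816 0.015] F [-11.    3.6  10.5] gap 44.3 j6 40.59 eff6 -0.693 [ 557.6 -212.3  101.3]
```

Request:
carry_out(rows=[0.25,0,0,0,0,0,1,0.5,0,0,0,0,0,1])

```text
time: 20.1
tool_pos: [557.6, -212.3, 101.3]
tcp_rot: [-124.0, 89.8, 165.7]
ft_force: [-10.9, 3.6, 11.3]
finger_gap: 44.4
```

```bash
python3 s.py
```

```text
t 20.1 jaw -70.33 tau [ 0.403  1.825 -0.13 ] F [-10.9   3.6  11.3] gap 44.4 j6 44.6 eff6 -0.807 [ 557.6 -212.3  101.3]
```

Request:
carry_out(rows=[0.12,0,0,0,0,0,1,0.25,0,0,0,0,0,1])

```text
time: 20.3
tool_pos: [557.6, -212.3, 101.3]
tcp_rot: [-123.9, 89.8, 163.8]
ft_force: [-10.9, 4.5, 11.4]
finger_gap: 44.6
```

```bash
python3 s.py
```

```text
t 20.3 jaw -72.29 tau [ 0.453  1.778 -0.166] F [-10.9   4.5  11.4] gap 44.6 j6 46.56 eff6 -0.504 [ 557.6 -212.3  101.3]
```

Request:
carry_out(rows=[0.12,0,0,0,0,0,1,0.25,0,0,0,0,0,1])

```text
time: 20.5
tool_pos: [557.5, -212.2, 101.3]
tcp_rot: [-121.7, 89.8, 164.0]
ft_force: [-12.2, 4.1, 10.5]
finger_gap: 44.2
```

```bash
python3 s.py
```

```text
t 20.5 jaw -74.29 tau [ 0.443  1.798 -0.207] F [-12.2   4.1  10.5] gap 44.2 j6 48.56 eff6 -0.584 [ 557.5 -212.2  101.3]
```

Request:
carry_out(rows=[0.12,0,0,0,0,0,1,0.25,0,0,0,0,0,1])

```text
time: 20.7
tool_pos: [557.5, -212.2, 101.2]
tcp_rot: [-121.2, 89.8, 162.5]
ft_force: [-11.3, 4.8, 11.0]
finger_gap: 44.3
```

```bash
python3 s.py
```

```text
t 20.7 jaw -76.28 tau [ 0.541  1.86  -0.009] F [-11.3   4.8  11. ] gap 44.3 j6 50.55 eff6 -0.375 [ 557.5 -212.2  101.2]
```

Request:
carry_out(rows=[0.12,0,0,0,0,0,1,0.25,0,0,0,0,0,1])

```text
time: 20.9
tool_pos: [557.5, -212.1, 101.3]
tcp_rot: [-119.3, 89.8, 162.5]
ft_force: [-11.2, 4.2, 10.8]
finger_gap: 44.4
```

```bash
python3 s.py
```

```text
t 20.9 jaw -78.26 tau [0.689 1.854 0.377] F [-11.2   4.2  10.8] gap 44.4 j6 52.53 eff6 -0.027 [ 557.5 -212.1  101.3]
```

Request:
carry_out(rows=[-0.12,0,0,0,0,0,1,-0.23,0,0,0,0,0,1,-0.23,0,0,0,0,0,1])

```text
time: 21.2
tool_pos: [557.5, -212.2, 101.3]
tcp_rot: [-120.6, 89.8, 163.0]
ft_force: [-11.8, 4.2, 10.8]
finger_gap: 44.2
```

```bash
python3 s.py
```

```text
t 21.2 jaw -76.37 tau [ 0.502  1.813 -0.031] F [-11.8   4.2  10.8] gap 44.2 j6 50.64 eff6 -0.282 [ 557.5 -212.2  101.3]
```

Request:
carry_out(rows=[0,0,0,0,0,0,-0.35,0,0,0,0,0,0,-0.35,0,0,0,0,0,0,-0.35,0,0,0,0,0,0,-0.35])

```text
time: 21.6
tool_pos: [559.1, -212.7, 100.7]
tcp_rot: [56.0, 90.0, -20.4]
ft_force: [0.2, -0.6, 0.3]
finger_gap: 57.7
```

```bash
python3 s.py;python3 - <<'E'
from h import *
w=cam("wrist")
crop(w,120,120,520,420,2,"pics/w30.png")
E
```

```text
t 21.6 jaw -76.41 tau [ 0.009 -0.019  0.047] F [ 0.2 -0.6  0.3] gap 57.7 j6 50.66 eff6 0.001 [ 559.1 -212.7  100.7]
```

View pics/w30.png

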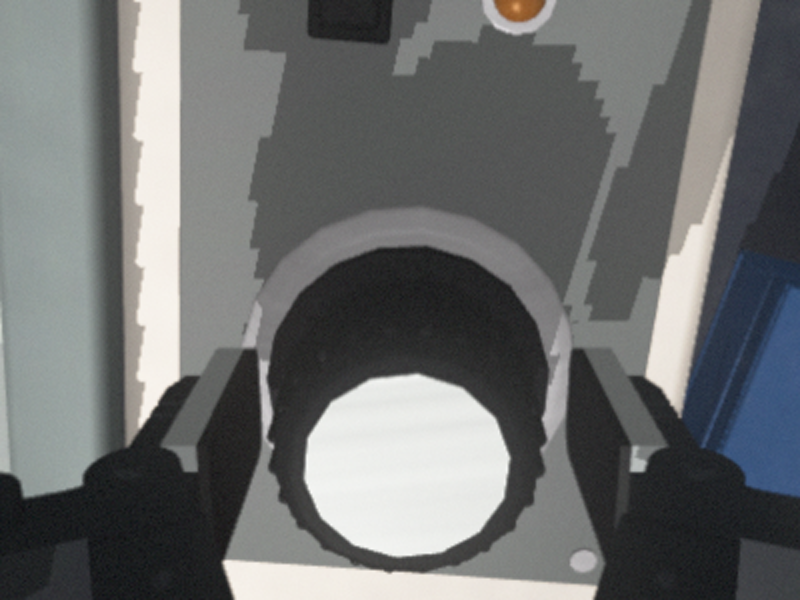

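Request:
carry_out(rows=[0,0,0,-1,0,0,-0.4,0,0,0,-2.5,0,0,-0.4,0,0,0,-4.2,0,0,-0.4,0,0,0,-6,0,0,-0.4,0,0,0,-6.5,0,0,-0.4])

```text
time: 22.15
tool_pos: [561.2, -213.7, 270.1]
tcp_rot: [50.8, 89.5, -25.6]
ft_force: [1.4, -0.4, 0.8]
finger_gap: 59.8
```

Request:
carry_out(rows=[0,0,0,0,-1.5,0,-0.4,0,0,0,0,-3,0,-0.4,0,0,0,0,-4,0,-0.4,0,0,0,0,-4,0,-0.4])

```text
time: 22.55
tool_pos: [459.7, -236.9, 263.0]
tcp_rot: [-72.5, 90.0, -149.0]
ft_force: [-0.2, -0.4, 0.0]
finger_gap: 59.8
```

```bash
python3 s.py;python3 - <<'E'
from h import *
crop(cam("side"),190,180,510,480,2,"pics/si31.png")
crop(cam("scene"),220,170,440,400,2.6,"pics/sc31.png")
E
```

```text
t 22.55 jaw -76.51 tau [ 0.017 -0.061  0.018] F [-0.2 -0.4  0. ] gap 59.8 j6 43.59 eff6 -0.565 [ 459.7 -236.9  263. ]
```

View pics/si31.png

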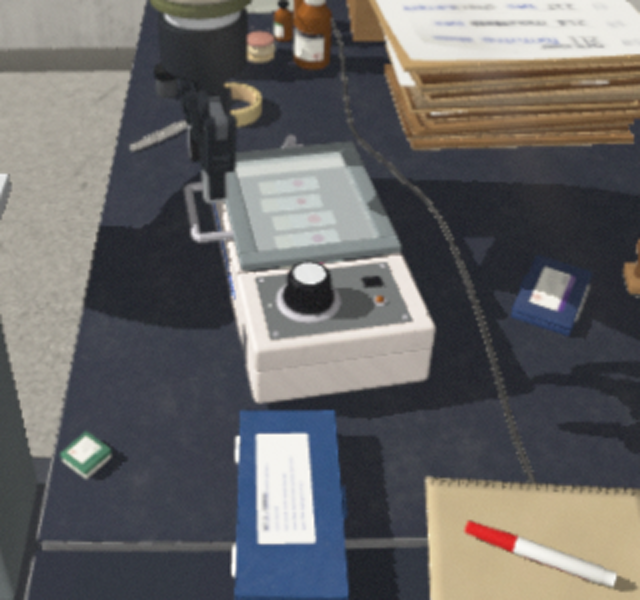

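View pics/sc31.png

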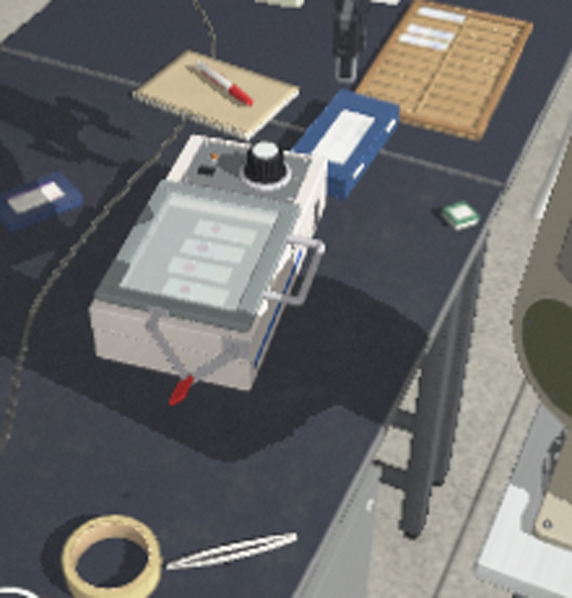

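Both views show the hood shut, the stay folded beside the case, the bystanders in place and the arm clear.

```bash
python3 -c "
from bench import hand_in
print(hand_in())"
```

```text
the job is handed in; nothing more can be done
None
```

The job is done and handed in at about 22.6 s; `hand_in()` reports no verdict.

- **Stay:** I pressed the red tab down about 20 mm (4 N at each reading). The knuckle broke and the hood tipped slightly forward.
- **Hood:** I held the bar the whole way along its arc until the hood came up against its seat. The wrist then read about 36 N in total. After I let go, both cameras showed it shut and the stay folded down beside the case.
- **Knob to off:** Turning it anticlockwise, I felt what I took to be three clicks and then a stop. The torque there was 0.9 to 1.7 N m and the fingers slipped. I let go so the knob could spring to off, then gripped it again.
- **Four clicks:** I counted clockwise by wrist torque, with notches at about 18, 36, 56 and 78 degrees. I ran about 2 degrees past the fourth, came back to near zero torque (-0.03 N m) and let go.
- **Last checks:** The wrist force was near zero and the arm was clear. The bystanders looked unmoved by eye; I did not measure them. The knob has no mark, so its final position rests only on the torque count.

The camera estimates of the tab position disagreed by about 5 mm. I settled that with a closer wrist view before pressing.

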